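# Clear the tilting table and hold a lug bracket flush against its sloped face

### The arm

A 6-joint arm with a two-finger parallel gripper is mounted at the origin on a cart in front of the work surface, level with it; the furniture and walls round the work are solid. World frame = base frame: x ahead of the robot, y to its left, z up, the work surface at z = 0. Lengths are in m, angles in rad, forces in N, time in s.
With the tool pointing down it reaches from about 0.35 to 0.975 m from the base axis. Payload 4.9 kg.
Tool frame: the origin (TCP) lies on the centre line of the jaws, within the pads' length; the fingertips stand manip.tcp_to_tips ahead of it and the grasp point (between the pads) lies 11 mm behind it (manip.tcp_to_tips is the distance from the TCP to the fingertips, in m); x points along the fingers, y is the direction in which the jaws open and shut, and the axes are right-handed (so a half turn about x gives the same grasp; the last joint's range is limited). The gripper opens to 85 mm and grips with 20 to 120 N. Pads are 22 mm wide; open, the fingers measure 114 mm over their backs; the gripper's body (76 mm by 85 mm) begins 54 mm behind the grasp point. The pads swing forward as they close: fully open they stand 13 mm farther back than shut.
Start: joints at [-1.344, 0.053, 1.613, -0, 1.476, -0.119], TCP at [0.212, -0.588, 0.2] pointing down, gripper open.
Joint ranges: [-3.01, 3.01], [-1.01, 2.22], [0.06, 2.58], [-1.02, 4.17], [0.09, 2.62], [-3.14, 3.14]. Speed limits (rad/s): [2.57, 2.57, 3.14, 3.14, 3.14, 3.14].

### API

Orientations are given as a unit quaternion [w, x, y, z].
In Python, from plant import status, imaging, workorder, manip gives the robot as it stands.
- The arm moves only by the tool carry_out, never from a script. Its argument "moves" is one flat list of numbers, 5 for each row, row after row: the opening, from 0 (shut) to 1 (fully open), then the shift along the tool's x, y, z in cm, then the turn about the tool's x in rad. In form: [claw, tx, ty, tz, twist, claw, tx, ty, tz, twist, ...]. A call has 1 to 12 rows; each row is the pose to reach, as a shift and turn from the pose commanded when the call began, along the tool's axes at that moment; what a row does not reach only later rows make up. A row lasts 1/12 s, in which the tool goes at most 41.7 mm and 7.16 degrees, less where a joint would pass 70% of its speed; a pose out of reach is approached as far as the arm can. A call with a gripper value outside its range is refused whole. The fingers move at their own pace and stop on an object; the grip force is fixed at half the most. Time passes only in rows, so rows that repeat a pose let the fingers close. It gives the time, the measured TCP pose, the force and the opening at its end, in the units of the state.
- status.state(): the state, without advancing time (a new reading comes with each control period).
- imaging.grab_frame(name): name is "scene" or "side" or "wrist"; returns the picture (480x640x3 uint8, red, green, blue); there is no depth.
- imaging.camera_info(name): a dict with "K" (3x3 intrinsics, pixels), "R" (3x3) and "t" (3): a world point X has camera coordinates R X + t. Camera axes: x right, y down, z forward; pixel columns grow to the right and rows downward; lengths in m; the calibration is good to about 2 mm. A picture is of the moment at which its call begins: read the wrist's pose just before it. camera_info takes no time and is no camera call; for the wrist camera it gives the pose at the moment of the call.
- workorder.job_done(): hands the job in, once; it reports no verdict.
The state is a dict: "time": time; "joint_pos": joint angles; "joint_vel": joint speeds; "joint_efforts": joint torques, N m; "tool_pos": TCP position; "tool_rot": TCP orientation; "contact_force": force on the tool from outside, world axes, zero at the start; "ft_torque": the same for the moment, N m; "gripper_width": opening from 0.0 (shut) to 1.0 (fully open).
Only numpy, scipy, OpenCV 4.12 (cv2) and the standard library are available. Lean on these libraries where they do the work, as an engineer would, in place of code of your own. Each camera call takes 0.05 s, during which the arm holds its last target.

### The job

Sweep the three brass chips off the sloped face of the tilting table with the wooden block, not with the fingers, and set the block back down on the bench. Then take the blue lug bracket by its lug and seat it on the clean slope for clamping: its base flat on the face, one short edge of the base squarely against the stop rail at the bottom of the slope, the lug over the scribed centre line. Finish while still gripping the bracket and pressing it lightly onto the face, with about 10 N, so that a colleague can put the clamps on; do not shift the table or disturb the other things on the bench.

Things in the scene. Friction and masses are not known exactly. Their poses are not given: they have to be found in the camera images.
- face (a point): Centre of the bright metal face of the tilting table, 150 mm up the slope by 140 mm across, about 0.1 m above the bench. z = outward normal, leaning towards the robot; x = straight up the slope; y = level, along the stop rail. Scribed centre line at y = 0. Locked at a slope of 11 to 26 degrees, turned up to 17 degrees about the vertical.
- rail (a point): Foot of the dark stop rail along the lower edge of the face: middle of its inner side, at face x = -67 mm, y = 0, z = 0; axes as face. The rail is 8 mm wide, stands 9 mm above the face and runs from y = -70 to +70 mm. The other three sides of the face have no rim; nothing else stands above the face.
- tilt_table: Green cast foot of the table, 150 x 150 mm, 14 mm high, bolted to the bench, origin at the centre of its underside; two cheeks carry the sloped plate, which is 16 mm thick and overhangs them. The slope is clamped and does not give.
- bracket: Blue steel bracket, about 0.35 kg, on the bench left or right of the table. Base 96 (x) by 72 (y) by 8 mm, origin at the centre of its underside, z up. From its middle rises a lug 40 mm wide (x), 14 mm thick (y), flat-sided, with a round end 58 mm above the underside: grip it across the 14 mm. Same after a half turn. Seated, its origin is at face x = -19 mm, y = 0, z = 0.
- wood_block: Beech block 110 x 65 x 42 mm, about 0.22 kg, on the other side of the table, standing on a 110 x 42 mm side, 65 mm tall. Origin at the centre of one upright 110 x 65 mm face; own y = level, along the 110 mm; own z = level, from that face through the 42 mm; own x = vertical.
- block_mid (a point): Centre of the wooden block, 32.5 mm above the bench at the start; axes as the block's. Grip it across its 42 mm thickness.
- chip_0: Brass chip lying on the sloped face: a C-shaped curl of about 20 mm, 5 mm thick, 12 g; origin at the centre of the curl, on its underside.
- chip_1: Second brass chip, likewise on the sloped face.
- chip_2: Third brass chip, likewise on the sloped face. All three start within 50 mm of the face's centre and slide down the slope a little when pushed sideways.
- capacitor_0: White motor capacitor, 36 mm across, 74 mm tall, standing at the left; a bystander; origin at its underside.
- capacitor_1: Second capacitor beside it; a bystander.
- grease_tin: Green grease tin, 70 mm across, 44 mm tall, behind the table to the right; a bystander; origin at its underside.
- clevis_arm_0: Flat grey cast arm, 56 x 35 x 9 mm, lying at the right; a bystander; origin at its underside.
- clevis_arm_1: Second such arm; a bystander.

How it is judged:
On the way, in this order (a step that is already met when the one before it is completed fails the run):
1. all three chips are off the table, down on the bench or the table's foot, while the wooden block is in the gripper (height (world z) of each of chip_0, chip_1, chip_2 below 0.04 m and contact force between the fingers and wood_block above 2 N), for 0.1 s.
2. the wooden block is set down on the bench and let go (height (world z) of block_mid below 0.06 m and contact force between the fingers and wood_block below 0.1 N and linear speed of wood_block below 0.02 m/s), for 0.2 s.
At the end, for the whole second after the job is handed in: Bracket gripped and pressed on the face with 5.5 to 40 N: within 2 mm and 2 deg of flush, lower edge within 2.5 mm of the rail and 2.9 deg of square, centre within 8 mm of the line. Chips off the table (under 40 mm high), block let go on the bench (centre under 60 mm) (x of bracket in the frame of face between -0.0215 and -0.0165 m and y of bracket in the frame of face between -0.008 and 0.008 m and z of bracket in the frame of face between -0.003 and 0.002 m and angle between the z axis of bracket and the z axis of face, either way round below 0.035 rad and angle between the x axis of bracket and the x axis of face, either way round below 0.05 rad and angle between bracket's own z axis and vertical below 0.8 rad and contact force between bracket and tilt_table between 5.5 and 40 N and contact force between the fingers and bracket above 4 N and linear speed of bracket below 0.01 m/s and height (world z) of each of chip_0, chip_1, chip_2 below 0.04 m and height (world z) of block_mid below 0.06 m and contact force between the fingers and wood_block below 0.1 N); the arm keeps its last pose, push and grip.
It fails at once if a chip is pushed with the fingers (contact force between the fingers and chip_0 above 1 N or contact force between the fingers and chip_1 above 1 N or contact force between the fingers and chip_2 above 1 N).
It fails at once if the tilting table is shifted or its slope changed (distance of face from where it was at the start of the episode above 0.005 m).
It fails at once if the bracket is pressed on the table with more than 100 N (contact force between bracket and tilt_table above 100 N).
It fails at once if another thing on the bench is moved by more than 30 mm (distance of any of capacitor_0, capacitor_1, grease_tin, clevis_arm_0, clevis_arm_1 from where it was at the start of the episode above 0.03 m).
It also fails if it takes over 67 s, if anything falls off the work surface, if the arm or the gripper's body presses on something with over 40 N, if the wrist force passes 120 N, or if a joint passes its speed limit or range.

## Working session

There is one attempt and no reset: what is moved stays moved. The work goes in short steps, Python scripts to look and compute and a tool call to move; the robot and the scene stay as the last step left them, time stands still between calls to the robot, and variables do not carry over. Pictures are saved under pics/ and viewed, and the job is handed in when it is done.

Besides the shell and the picture viewer there is one more tool, called after "Emit:" as name(argument=value, ...) on one line, values as JSON. carry_out: Moves the arm, as the interface text tells. Its arguments: {"type":"object","properties":{"moves":{"type":"array","items":{"type":"number"}}},"required":["moves"]}

```bash
ls; mkdir -p pics
python3 - <<'E'
from plant import status, imaging, workorder, manip
import cv2
print(status.state()); print(manip.tcp_to_tips, dir(manip))
for n in ["scene","side","wrist"]:
    c=imaging.camera_info(n); print(n,c)
    cv2.imwrite(f"pics/{n}0.png",imaging.grab_frame(n)[:,:,::-1])
E
```

```text
pics
{'time': 0.0, 'joint_pos': array([-1.34398316e+00,  5.33644161e-02,  1.61429824e+00,  9.11159712e-06,
        1.47600840e+00, -1.19003355e-01]), 'joint_vel': array([-5.95384225e-04, -1.48214152e-05, -2.04527299e-03, -1.08814147e-03,
       -2.70602999e-04, -1.93385471e-03]), 'joint_efforts': array([ 2.43202994e-04, -3.93674934e+01, -3.70177960e+01, -8.25106963e-05,
        6.95078226e-03, -1.30167416e-05]), 'tool_pos': array([ 0.21169754, -0.58732016,  0.19865588]), 'tool_rot': array([-0.12092199, -0.6965261 , -0.12238984,  0.69659888]), 'contact_force': array([-0.56844992, -0.50122912, -0.22555887]), 'ft_torque': array([-0.02057266, -0.0161679 ,  0.00388063]), 'gripper_width': 1.0020810536127083}
0.008 ['IKError', '__class__', '__delattr__', '__dict__', '__dir__', '__doc__', '__eq__', '__format__', '__ge__', '__getattribute__', '__getstate__', '__gt__', '__hash__', '__init__', '__init_subclass__', '__le__', '__lt__', '__module__', '__ne__', '__new__', '__reduce__', '__reduce_ex__', '__repr__', '__setattr__', '__sizeof__', '__str__', '__subclasshook__', '__weakref__', 'tcp_to_ti
[... 413 characters left out ...]
     , 314.14799752],
       [  0.        , 491.92737338, 241.31369851],
       [  0.        ,   0.        ,   1.        ]]), 'R': array([[ 0.88512087, -0.46491878,  0.02028723],
       [-0.23298714, -0.48045961, -0.84550314],
       [ 0.40283748,  0.74364581, -0.53358492]]), 't': array([-0.49809241,  0.2179806 ,  1.13957181])}
wrist {'K': array([[402.91561365,   0.        , 319.40372323],
       [  0.        , 402.91561365, 239.12393664],
       [  0.        ,   0.        ,   1.        ]]), 'R': array([[ 0.33922451, -0.94070198, -0.00255137],
       [-0.89274192, -0.32278235,  0.31436192],
       [-0.29654442, -0.10436155, -0.94929978]]), 't': array([-0.62300596, -0.04092344,  0.38085012])}
```

View pics/scene0.png

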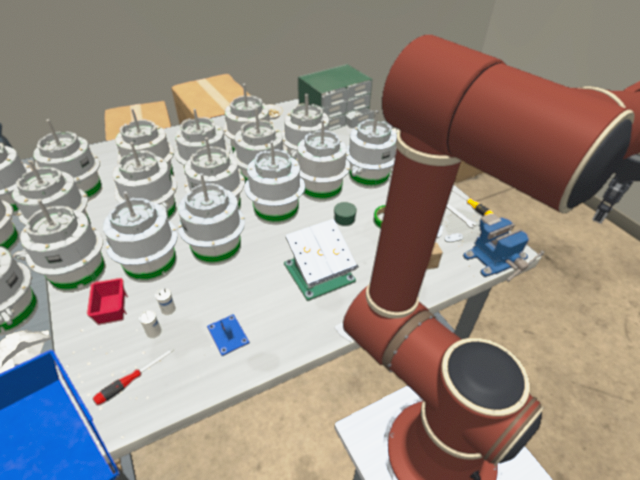

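View pics/side0.png

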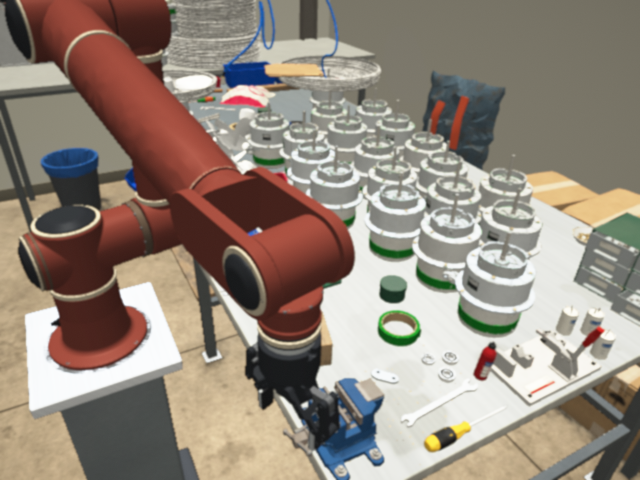

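View pics/wrist0.png

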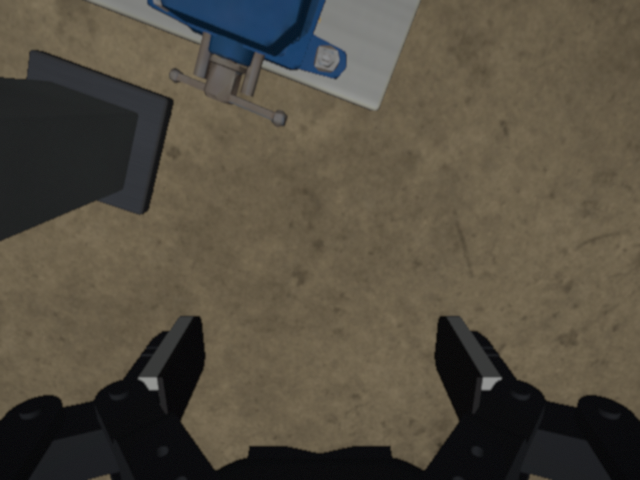

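The scene camera shows the table at about (320,255), the bracket at (228,333), and the block partly hidden by the arm at (430,255). The side view is mostly blocked. I'll zoom in and measure.

```bash
cat > h.py <<'E'
from plant import status, imaging, workorder, manip
import numpy as np, cv2
from scipy.spatial.transform import Rotation as Ro
def ray(c,uv):
    K,R,t=c['K'],c['R'],c['t']
    d=R.T@np.linalg.inv(K)@np.array([uv[0],uv[1],1.]); return -R.T@t,d/np.linalg.norm(d)
def onz(c,uv,z):
    o,d=ray(c,uv); return o+d*(z-o[2])/d[2]
def proj(c,X):
    p=c['K']@(c['R']@np.asarray(X,float)+c['t']); return p[:2]/p[2]
def rot():
    q=status.state()['tool_rot']; return Ro.from_quat([q[1],q[2],q[3],q[0]]).as_matrix()
def st():
    s=status.state(); print('t',round(s['time'],2),'pos',s['tool_pos'].round(4),'F',s['contact_force'].round(1),'T',s['ft_torque'].round(2),'g',round(s['gripper_width'],3),'q',s['joint_pos'].round(2)); print(rot().round(3))
def shift(p):
    s=status.state(); print('tool shift cm',(rot().T@(np.asarray(p)-s['tool_pos'])*100).round(2))
def crop(n,f,x0,y0,x1,y1,k):
    im=imaging.grab_frame(n)[:,:,::-1]; cv2.imwrite('pics/'+f+'_full.png',im)
    cv2.imwrite('pics/'+f+'.png',cv2.resize(im[y0:y1,x0:x1],None,fx=k,fy=k,interpolation=cv2.INTER_CUBIC)); return im
E
python3 - <<'E'
from h import *
c=imaging.camera_info('scene')
crop('scene','s1',200,190,470,360,2.9)
for uv in [(320,255),(228,347),(430,262),(165,305),(150,328),(345,220)]: print(uv,onz(c,uv,0).round(3))
E
```

```text
(320, 255) [ 0.593 -0.039  0.   ]
(228, 347) [ 0.422  0.296 -0.   ]
(430, 262) [ 0.428 -0.305  0.   ]
(165, 305) [0.613 0.398 0.   ]
(150, 328) [0.559 0.447 0.   ]
(345, 220) [ 0.693 -0.18  -0.   ]
```

View pics/s1.png

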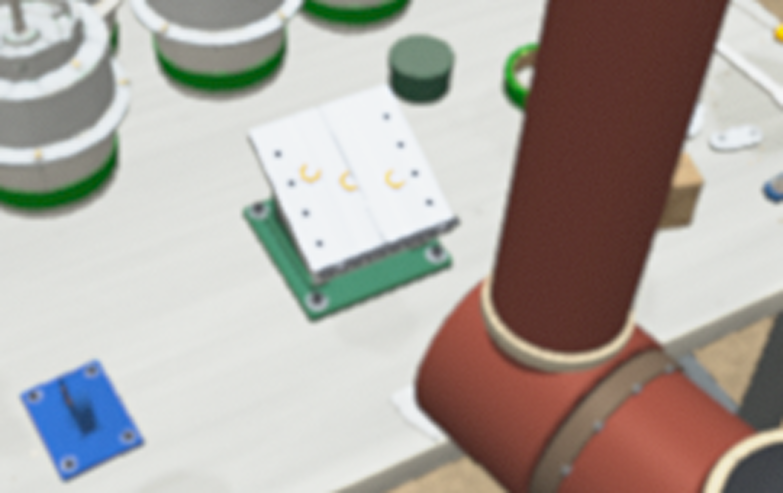

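Run:
```python
from h import *
st(); shift([0.40,-0.26,0.33])
c=imaging.camera_info('wrist'); s=status.state()
print('cam in tool',rot().T@(-c['R'].T@c['t']-s['tool_pos']), (c['R']@rot()).round(3))
```

```text
t 0.2 pos [ 0.2117 -0.5876  0.1991] F [-0.2 -0.4 -0.2] T [-0.01  0.03  0.  ] g 1.003 q [-1.34  0.05  1.61  0.    1.48 -0.12]
[[-0.     0.339 -0.941]
 [ 0.001 -0.941 -0.339]
 [-1.    -0.001 -0.   ]]
tool shift cm [-13.05 -24.45 -28.82]
cam in tool [-0.17401422 -0.00076099 -0.08102465] [[ 0.001  1.    -0.   ]
 [-0.315  0.     0.949]
 [ 0.949 -0.001  0.315]]
```

Emit:
carry_out(moves=[1,-6.5,0,0,0,1,-13,0,0,0,1,-13,-24,-29,0,1,-13,-24,-29,0,1,-13,-24,-29,0,1,-13,-24,-29,0,1,-13,-24,-29,0,1,-13,-24,-29,0,1,-13,-24,-29,0,1,-13,-24,-29,0,1,-13,-24,-29,0,1,-13,-24,-29,0])

```text
time: 1.2
tool_pos: [0.4059, -0.2592, 0.3314]
tool_rot: [0.124, 0.697, 0.124, -0.695]
contact_force: [0.0, -1.7, -0.2]
gripper_width: 0.998
```

Run:
```python
from h import *
st(); crop('wrist','w1',0,0,640,480,1.2);crop('scene','s2',200,190,470,360,2.9)
```

```text
t 1.2 pos [ 0.4059 -0.2592  0.3314] F [ 0.  -1.7 -0.2] T [-0.   -0.04  0.  ] g 0.998 q [-0.72 -0.34  1.75  0.    1.73  0.49]
[[ 0.003  0.346 -0.938]
 [ 0.    -0.938 -0.346]
 [-1.     0.001 -0.003]]
```

View pics/w1.png

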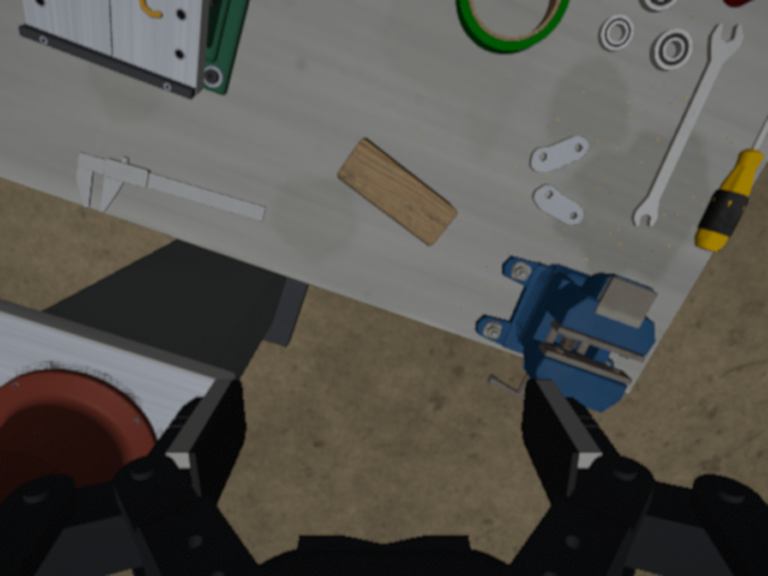

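View pics/s2.png

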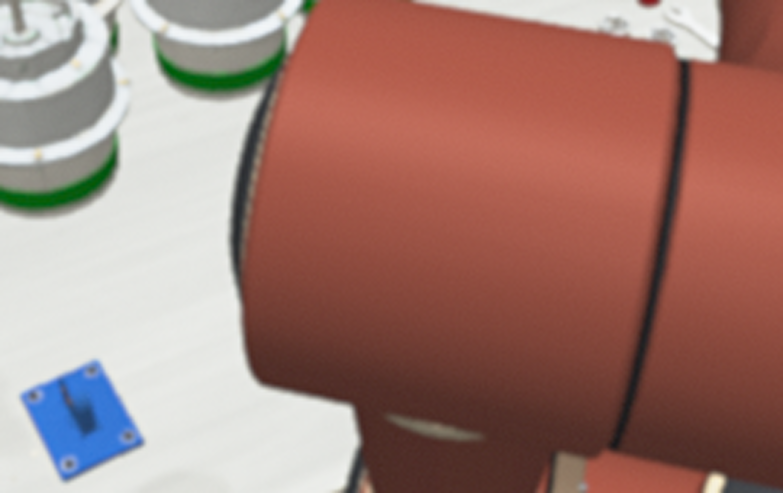

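The wrist view shows the block at about (397,190), with the table at upper left and clear bench between. I'll fit the block's top face.

Run:
```python
from h import *
im=cv2.imread('pics/w1_full.png'); c=imaging.camera_info('wrist')
cv2.imwrite('pics/w1z.png',cv2.resize(im[100:220,260:400],None,fx=5,fy=5,interpolation=cv2.INTER_CUBIC))
hsv=cv2.cvtColor(im,cv2.COLOR_BGR2HSV)
print(hsv[160,330],hsv[130,300], hsv[230,320])
m=cv2.inRange(hsv,(8,75,100),(25,255,255)); m[:, :250]=0; m[:,400:]=0; m[:100]=0;m[220:]=0
cs=cv2.findContours(m,0,1)[0]; k=max(cs,key=cv2.contourArea); r=cv2.minAreaRect(k); b=cv2.boxPoints(r); print(r,b)
for p in b: print(onz(c,p,0.065).round(4))
P=[onz(c,p,.065)[:2] for p in b]; print([np.linalg.norm(P[i]-P[i-1]).round(4) for i in range(4)])
```

```text
[ 17  97 116] [ 17  91 120] [ 30   4 124]
((330.26025390625, 160.32931518554688), (99.99079132080078, 36.67082977294922), 37.64761734008789) [[279.47543 144.30962]
 [301.8741  115.2743 ]
 [381.04507 176.34901]
 [358.6464  205.38434]]
[ 0.4286 -0.2077  0.065 ]
[ 0.4647 -0.2203  0.065 ]
[ 0.4341 -0.3226  0.065 ]
[ 0.3955 -0.3117  0.065 ]
[np.float64(0.1092), np.float64(0.0383), np.float64(0.1068), np.float64(0.0401)]
```

View pics/w1z.png

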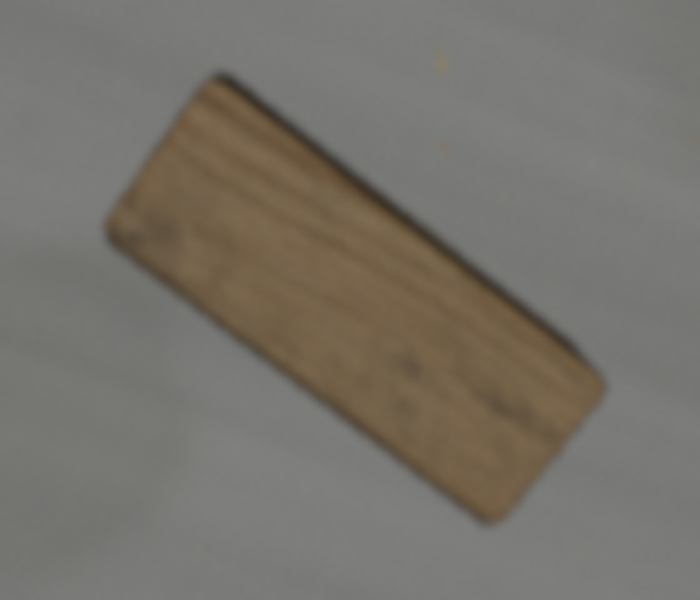

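Run:
```python
from h import *
shift([0.60,-0.05,0.33])
```

```text
tool shift cm [ 2.000e-02 -1.328e+01 -2.570e+01]
```

Emit:
carry_out(moves=[1,0,-13,-26,0,1,0,-13,-26,0,1,0,-13,-26,0,1,0,-13,-26,0,1,0,-13,-26,0,1,0,-13,-26,0,1,0,-13,-26,0,1,0,-13,-26,0,1,0,-13,-26,0])

```text
time: 2.05
tool_pos: [0.6044, -0.054, 0.328]
tool_rot: [-0.122, -0.695, -0.122, 0.698]
contact_force: [-0.4, -0.1, 0.7]
gripper_width: 1.001
```

Run:
```python
from h import *
st(); crop('wrist','w2',0,0,640,480,1.2)
```

```text
t 2.05 pos [ 0.6044 -0.054   0.328 ] F [-0.4 -0.1  0.7] T [-0.03  0.05  0.01] g 1.001 q [-0.21 -0.03  1.49 -0.    1.69  1.01]
[[-0.003  0.34  -0.941]
 [-0.    -0.941 -0.34 ]
 [-1.    -0.001  0.003]]
```

View pics/w2.png

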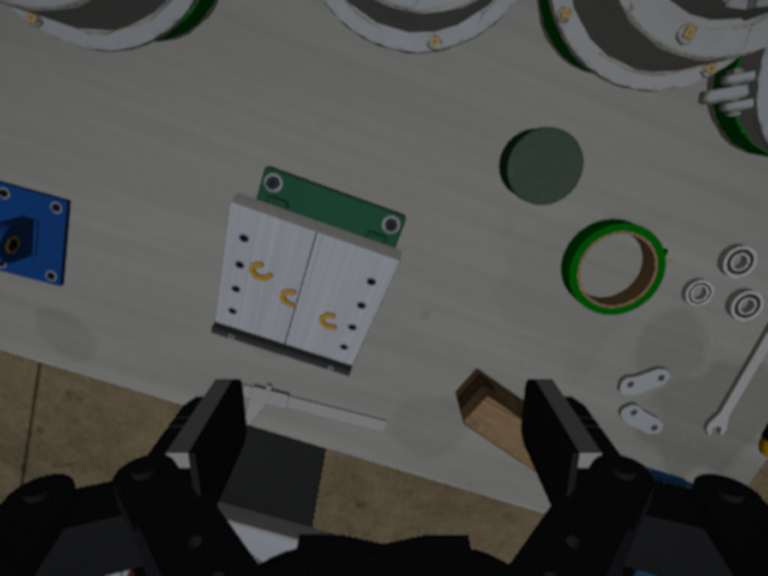

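Run:
```python
from h import *
im=cv2.imread('pics/w2_full.png')
cv2.imwrite('pics/w2z.png',cv2.resize(im[150:330,160:360],None,fx=4,fy=4,interpolation=cv2.INTER_CUBIC))
im=cv2.imread('pics/s1_full.png')
cv2.imwrite('pics/s1z.png',cv2.resize(im[210:310,275:375],None,fx=6,fy=6,interpolation=cv2.INTER_CUBIC))
```

```text
(no output)
```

View pics/w2z.png

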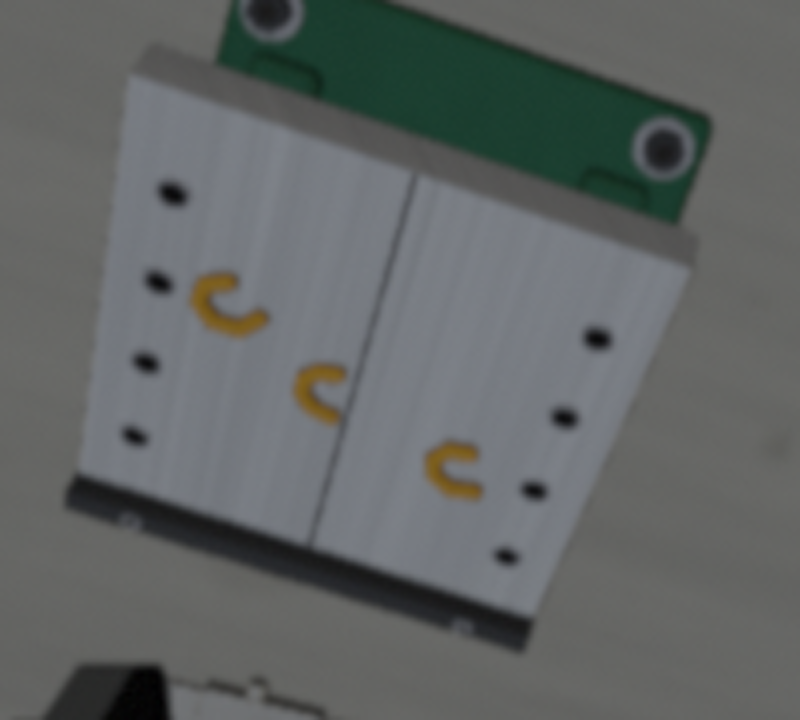

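View pics/s1z.png

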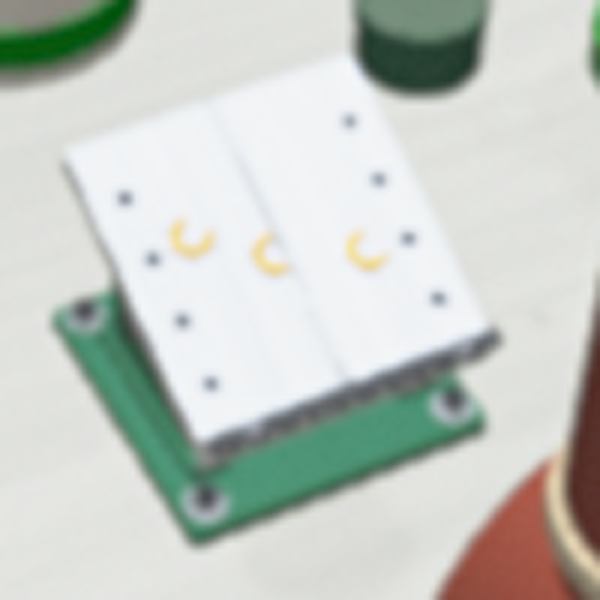

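Run:
```python
from h import *
cw=imaging.camera_info('wrist'); cs=imaging.camera_info('scene')
W=[(173,194),(159,282),(146,363),(134,436),(598,338),(565,417),(534,490),(506,556),(128,75),(692,270)]
S=[(125,198),(153,259),(182,321),(210,384),(349,121),(378,180),(408,238),(438,298),(65,152),(352,52)]
f=lambda p,k,o:((p[0]+.5)/k-.5+o[0],(p[1]+.5)/k-.5+o[1])
X=[]
for w,s in zip(W,S):
    o1,d1=ray(cw,f(w,4,(160,150))); o2,d2=ray(cs,f(s,6,(275,210)))
    A=np.stack([d1,-d2],1); l=np.linalg.lstsq(A,o2-o1,rcond=None)[0]
    p,q=o1+d1*l[0],o2+d2*l[1]; X.append((p+q)/2); print(((p+q)/2).round(4),'gap',round(np.linalg.norm(p-q)*1e3,2))
X=np.array(X)
print('rows',np.diff(X[:4],axis=0).round(4),np.diff(X[4:8],axis=0).round(4))
m=X.mean(0);n=np.linalg.svd(X-m)[2][2]; n*=np.sign(n[2]); print('n',n,'slope',np.degrees(np.arccos(n[2])),'res',((X-m)@n*1e3).round(2))
up=np.array([0,0,1])-n*n[2]; up/=np.linalg.norm(up); y=np.cross(n,up); print('up',up,'y',y,'yaw',np.degrees(np.arctan2(up[1],up[0])))
# yaw from wrist only rays onto plane
def pl(p):
    o,d=ray(cw,f(p,4,(160,150))); return o+d*((m-o)@n)/(d@n)
for nm,p in dict(tl=(128,75),tr=(692,270),ct=(416,175),cb=(312,545),rl=(80,476),rr=(532,617),c0=(233,305),c1=(325,393),c2=(457,470)).items():
    q=pl(p); print(nm,q.round(4),'xy',((q-m)@up).round(4),((q-m)@y).round(4))
for a in W[:8]: q=pl(a); print('h',((q-m)@up).round(4),((q-m)@y).round(4))
```

```text
[0.5602 0.0514 0.1173] gap 0.03
[0.5329 0.0515 0.105 ] gap 0.1
[0.5053 0.0515 0.093 ] gap 0.08
[0.478  0.0519 0.0808] gap 0.47
[ 0.5604 -0.0581  0.1168] gap 0.32
[ 0.533  -0.0582  0.1043] gap 0.46
[ 0.5055 -0.0581  0.0929] gap 0.18
[ 0.4781 -0.0581  0.0808] gap 0.12
[0.5874 0.0664 0.1277] gap 0.56
[ 0.5879 -0.0734  0.1297] gap 1.26
rows [[-0.0273  0.0001 -0.0122]
 [-0.0276  0.     -0.0121]
 [-0.0273  0.0003 -0.0122]] [[-0.0275 -0.     -0.0125]
 [-0.0275  0.     -0.0114]
 [-0.0274  0.0001 -0.0121]]
n [-0.40074929  0.00106937  0.91618713] slope 23.625117959762857 res [ 0.5   0.24  0.25  0.03 -0.11 -0.59 -0.03 -0.11 -0.82  0.64]
up [ 0.91618387 -0.00244476  0.40075072] y [0.00266841 0.99999644 0.        ] yaw -0.15288875072164715
tl [0.5875 0.066  0.1286] xy 0.0594 0.0694
tr [ 0.588  -0.0728  0.129 ] xy 0.0603 -0.0694
ct [ 0.5876 -0.0036  0.1288] xy 0.0598 -0.0002
cb [ 0.458  -0.0042  0.0721] xy -0.0817 -0.0011
rl [0.4558 0.0651 0.071 ] xy -0.0843 0.0682
rr [ 0.4575 -0.0723  0.072 ] xy -0.0821 -0.0692
c0 [0.5333 0.032  0.105 ] xy 0.0004 0.0353
c1 [0.5149 0.0036 0.097 ] xy -0.0196 0.0069
c2 [ 0.5036 -0.0365  0.0921] xy -0.0318 -0.0332
h 0.0295 0.0549
h -0.0003 0.0548
h -0.0305 0.0548
h -0.0602 0.0548
h 0.0302 -0.0549
h 0.0005 -0.055
h -0.0297 -0.055
h -0.0596 -0.055
```

Measurements of the table:
- The triangulation is consistent: 30 mm hole pitch, 0.1–1.3 mm gaps, slope 23.6°, yaw about 0.
- The face centre is about (0.519, -0.003, 0.099).
- The chips are at face x = 15, -5 and -17 mm, with y within ±45 mm, so one uphill push with the 110 mm block covers all three.

Next is the block grasp.

Run:
```python
from h import *
st(); shift([0.4307,-0.2656,0.14])
R=rot(); print('yaw y',np.degrees(np.arctan2(R[1,1],R[0,1])))
c=imaging.camera_info('wrist')
print(proj(c,[.4307,-.2656,.065])*1.2)
```

```text
t 2.1 pos [ 0.6038 -0.0548  0.3286] F [-0.7 -0.6 -1. ] T [-0.02 -0.02  0.04] g 0.998 q [-0.21 -0.03  1.49 -0.    1.69  1.01]
[[-0.002  0.338 -0.941]
 [-0.    -0.941 -0.338]
 [-1.    -0.     0.002]]
tool shift cm [18.91 13.99 23.38]
yaw y -70.24160863171507
[515.66227077 438.05493318]
```

Emit:
carry_out(moves=[1,0,14,23.4,-0.925,1,0,14,23.4,-0.925,1,0,14,23.4,-0.925,1,0,14,23.4,-0.925,1,8,14,23.4,-0.925,1,17,14,23.4,-0.925,1,17,14,23.4,-0.925,1,17,14,23.4,-0.925,1,17,14,23.4,-0.925,1,17,14,23.4,-0.925,1,17,14,23.4,-0.925,1,17,14,23.4,-0.925])

```text
time: 3.1
tool_pos: [0.4312, -0.2658, 0.1616]
tool_rot: [0.42, 0.57, 0.418, -0.569]
contact_force: [0.3, -0.4, -0.7]
gripper_width: 1.0
```

Run:
```python
from h import *
st(); shift([0.4307,-0.2656,0.045])
R=rot(); print('yaw y',np.degrees(np.arctan2(R[1,1],R[0,1])))
im=crop('wrist','w3',0,0,640,480,1.2); c=imaging.camera_info('wrist')
hsv=cv2.cvtColor(im,cv2.COLOR_BGR2HSV)
m=cv2.inRange(hsv,(8,75,60),(25,255,255)); 
k=max(cv2.findContours(m,0,1)[0],key=cv2.contourArea); b=cv2.boxPoints(cv2.minAreaRect(k))
for p in b: print(p,onz(c,p,0.065).round(4))
print(np.mean([onz(c,p,.065) for p in b],0))
```

```text
t 3.1 pos [ 0.4312 -0.2658  0.1616] F [ 0.3 -0.4 -0.7] T [-0.02  0.03 -0.02] g 1.0 q [-0.7  -0.21  1.93  0.    1.42 -0.4 ]
[[ 0.002  0.955 -0.298]
 [-0.001 -0.298 -0.955]
 [-1.     0.002  0.001]]
tool shift cm [ 1.166e+01 -8.000e-02 -1.000e-02]
yaw y -17.328552950249584
[-9.644094e-15  1.510000e+02] [ 0.2466 -0.1526  0.065 ]
[262. 151.] [ 0.4116 -0.2039  0.065 ]
[262. 466.] [ 0.3199 -0.4586  0.065 ]
[  0. 466.] [ 0.1025 -0.39    0.065 ]
[ 0.27015382 -0.30126259  0.065     ]
```

View pics/w3.png

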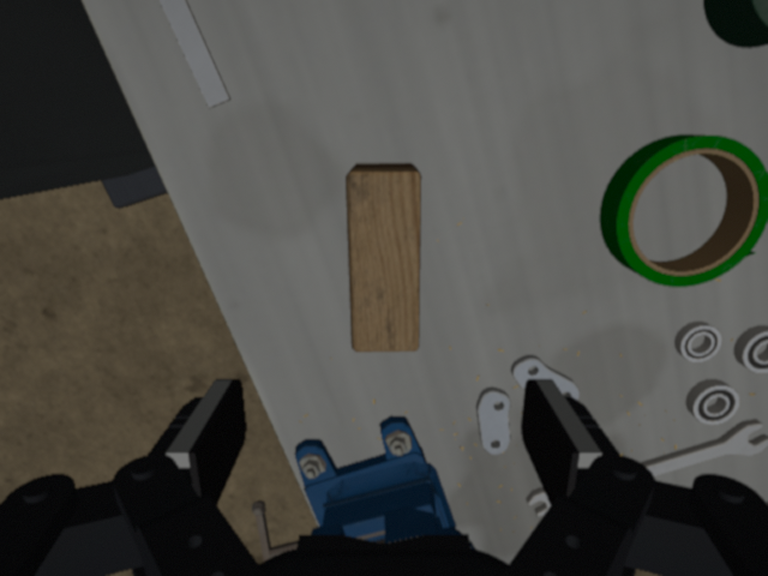

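Run:
```python
from h import *
c=imaging.camera_info('wrist')
P=[onz(c,np.array(p)/1.2,0.065) for p in [(346,172),(422,174),(421,351),(351,351)]]
for p in P: print(p.round(4))
m=np.mean(P,0); print(m); shift([m[0],m[1],.045])
print(proj(c,status.state()['tool_pos']))
```

```text
[ 0.4299 -0.2044  0.065 ]
[ 0.4694 -0.2178  0.065 ]
[ 0.4396 -0.3209  0.065 ]
[ 0.3982 -0.3079  0.065 ]
[ 0.43428005 -0.26273618  0.065     ]
tool shift cm [11.78  0.06 -0.37]
[320.23974371 287.23838466]
```

Emit:
carry_out(moves=[1,4,0,-0.3,0,1,8,0,-0.3,0,1,10.5,0,-0.3,0,1,11.7,0,-0.3,0,1,11.7,0,-0.3,0,1,11.7,0,-0.3,0,0,11.7,0,-0.3,0,0,11.7,0,-0.3,0,0,11.7,0,-0.3,0,0,11.7,0,-0.3,0,0,11.7,0,-0.3,0,0,11.7,0,-0.3,0])

```text
time: 4.15
tool_pos: [0.4322, -0.2618, 0.0433]
tool_rot: [0.42, 0.569, 0.419, -0.569]
contact_force: [0.2, 0.6, -0.8]
gripper_width: 0.14
```

Emit:
carry_out(moves=[0,0,0,0,0,0,0,0,0,0,0,0,0,0,0])

```text
time: 4.4
tool_pos: [0.432, -0.2616, 0.0428]
tool_rot: [-0.42, -0.569, -0.42, 0.569]
contact_force: [-0.2, 0.2, 0.1]
gripper_width: 0.002
```

Run:
```python
from h import *
st(); crop('wrist','w4',0,0,640,480,1.2)
```

```text
t 4.4 pos [ 0.432  -0.2616  0.0428] F [-0.2  0.2  0.1] T [ 0.01 -0.01  0.02] g 0.002 q [-0.69 -0.08  2.02  0.    1.2  -0.39]
[[-0.     0.955 -0.296]
 [ 0.    -0.296 -0.955]
 [-1.    -0.    -0.   ]]
```

View pics/w4.png

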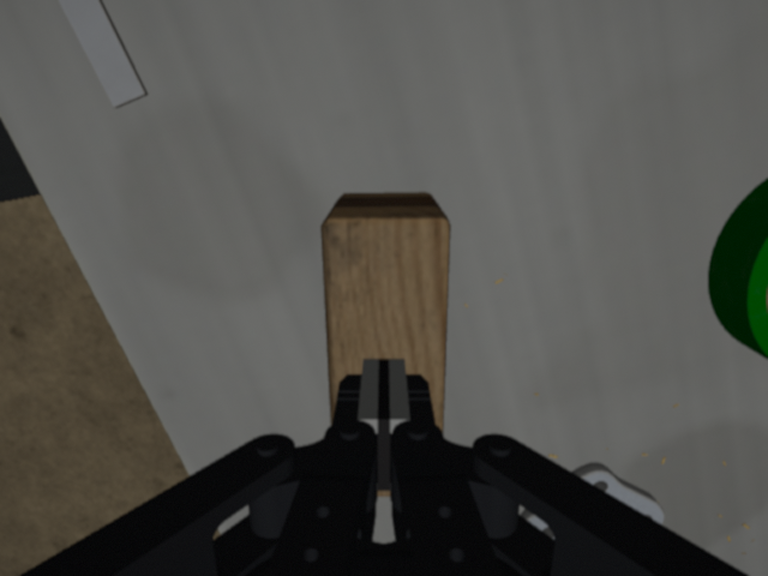

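The gripper shut completely at TCP z = 0.043 without feeling the block. The picture shows the fingertips at about (383,365), over the block's top rather than beside it. I'll check with the other cameras.

Run:
```python
from h import *
cs=imaging.camera_info('side'); cc=imaging.camera_info('scene'); p=status.state()['tool_pos']
print(proj(cs,p),proj(cc,p))
crop('side','si4',0,0,640,480,1.2); crop('scene','s4',0,0,640,480,1.2)
```

```text
[317.17906139 334.13057531] [419.3701998  255.57341423]
```

View pics/si4.png

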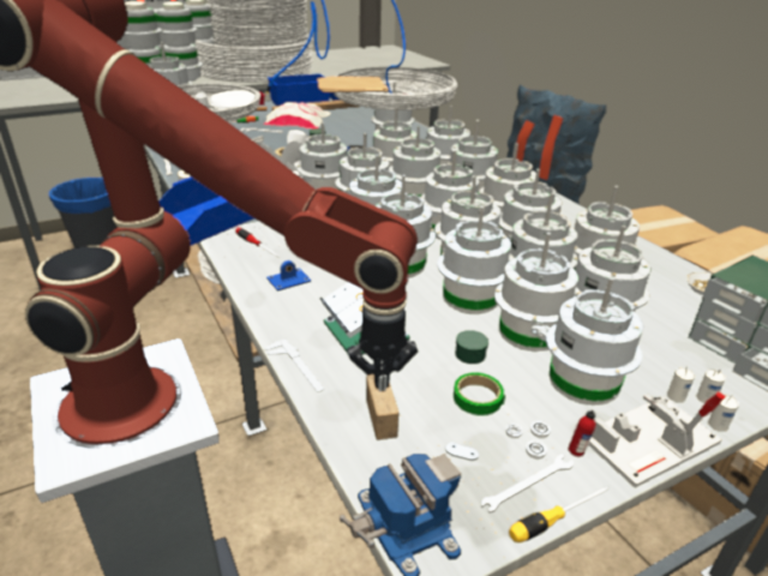

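View pics/s4.png

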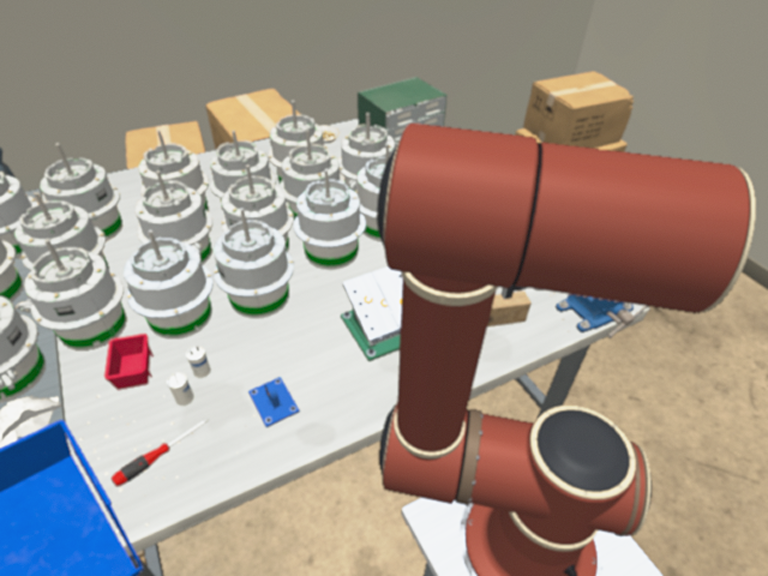

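Run:
```python
from h import *
im=cv2.imread('pics/si4_full.png')
cv2.imwrite('pics/si4z.png',cv2.resize(im[270:380,270:370],None,fx=6,fy=6,interpolation=cv2.INTER_CUBIC))
im=cv2.imread('pics/w4_full.png')
cv2.imwrite('pics/w4z.png',cv2.resize(im[280:480,220:420],None,fx=3,fy=3,interpolation=cv2.INTER_CUBIC)+0)
```

View pics/si4z.png

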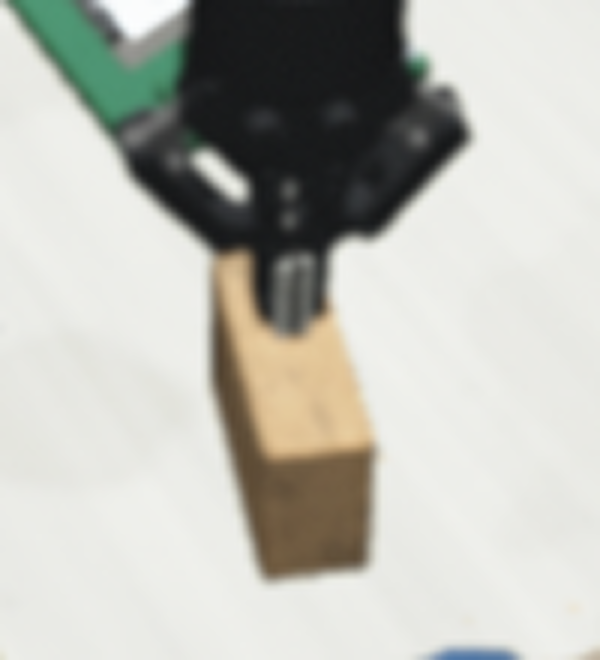

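View pics/w4z.png

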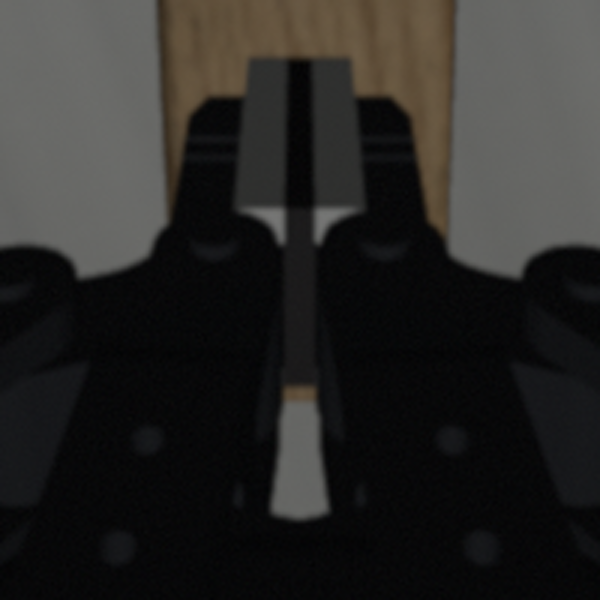

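Run:
```python
from h import *
cs=imaging.camera_info('side'); cw=imaging.camera_info('wrist'); p=status.state()['tool_pos'];R=rot()
for s in [-.01,0,.01,.02,.03,.04]:
  print(s,*[ (z,proj(cs,p-R[:,0]*s+R[:,2]*z).round(1),proj(cw,p-R[:,0]*s+R[:,2]*z).round(1)) for z in (-.011,0,.011)])
```

```text
-0.01 (-0.011, array([316.2, 334.1]), array([320.2, 257.9])) (0, array([317.1, 337.4]), array([320.2, 278.6])) (0.011, array([318. , 340.9]), array([320.2, 298.6]))
0 (-0.011, array([316.3, 330.8]), array([320.3, 265.7])) (0, array([317.2, 334.1]), array([320.2, 287.2])) (0.011, array([318.1, 337.5]), array([320.2, 308. ]))
0.01 (-0.011, array([316.4, 327.4]), array([320.3, 274.2])) (0, array([317.3, 330.8]), array([320.3, 296.7])) (0.011, array([318.2, 334.2]), array([320.3, 318.4]))
0.02 (-0.011, array([316.5, 324. ]), array([320.4, 283.7])) (0, array([317.4, 327.4]), array([320.3, 307.3])) (0.011, array([318.3, 330.8]), array([320.3, 329.9]))
0.03 (-0.011, array([316.6, 320.6]), array([320.4, 294.3])) (0, array([317.5, 323.9]), array([320.4, 319.1])) (0.011, array([318.5, 327.3]), array([320.4, 342.8]))
0.04 (-0.011, array([316.7, 317.2]), array([320.5, 306.3])) (0, array([317.6, 320.5]), array([320.4, 332.3])) (0.011, array([318.6, 323.8]), array([320.4, 357.2]))
```

Both views put the real fingertips about 34 mm behind the reported TCP, where the interface says 8 mm ahead. That is why the jaws shut above the block. I'll use the measured offset from here: open, go 42 mm lower, and grip again.

Emit:
carry_out(moves=[1,0,0,0,0,1,0,0,0,0,1,0,0,0,0,1,0,0,0,0,1,0,0,0,0,1,0,0,0,0,1,0,0,0,0,1,2,0,0,0,1,4.2,0,0,0,1,4.2,0,0,0,1,4.2,0,0,0,0,4.2,0,0,0])

```text
time: 5.55
tool_pos: [0.4325, -0.2619, 0.0017]
tool_rot: [0.42, 0.569, 0.419, -0.569]
contact_force: [0.9, -0.3, 0.2]
gripper_width: 0.884
```

Emit:
carry_out(moves=[0,0,0,0,0,0,0,0,0,0,0,0,0,0,0,0,0,0,0,0,0,0,0,0,0,0,0,0,0,0])

```text
time: 6.05
tool_pos: [0.4332, -0.2625, 0.0024]
tool_rot: [0.421, 0.569, 0.419, -0.569]
contact_force: [0.5, -0.7, 6.2]
gripper_width: 0.483
```

Run:
```python
from h import *
st(); crop('side','si5',270,250,370,390,5); crop('wrist','w5',0,0,640,480,1.2)
```

```text
t 6.05 pos [ 0.4332 -0.2625  0.0024] F [ 0.5 -0.7  6.2] T [0.06 0.05 0.01] g 0.483 q [-0.69 -0.02  2.04  0.    1.12 -0.39]
[[ 0.002  0.955 -0.296]
 [-0.002 -0.296 -0.955]
 [-1.     0.003  0.001]]
```

View pics/si5.png

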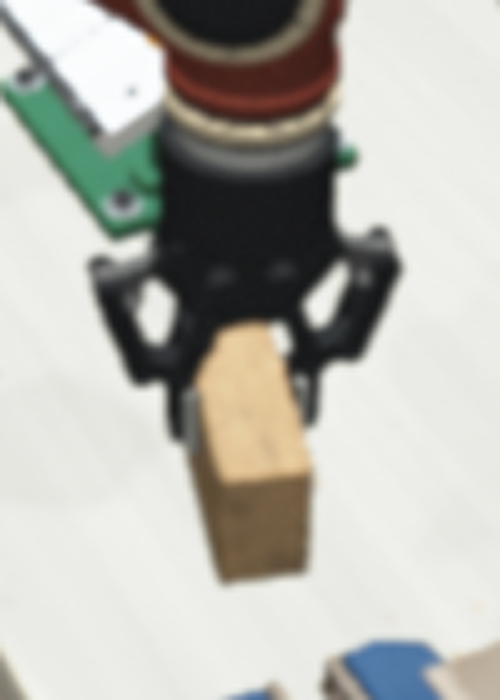

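Run:
```python
from h import *
shift([0.463,-0.003,0.17]); R=rot(); print(np.arctan2(R[1,1],R[0,1]))
```

```text
tool shift cm [-16.8   -4.78 -25.66]
-0.30001589461589956
```

Emit:
carry_out(moves=[0,-3,0,0,0,0,-7,0,0,0,0,-11,0,0,0,0,-15,0,-2,0,0,-16.8,-4.8,-25.7,-0.3,0,-16.8,-4.8,-25.7,-0.3,0,-16.8,-4.8,-25.7,-0.3,0,-16.8,-4.8,-25.7,-0.3,0,-16.8,-4.8,-25.7,-0.3,0,-16.8,-4.8,-25.7,-0.3,0,-16.8,-4.8,-25.7,-0.3,0,-16.8,-4.8,-25.7,-0.3])

```text
time: 7.15
tool_pos: [0.4615, -0.0002, 0.1681]
tool_rot: [0.501, 0.499, 0.501, -0.499]
contact_force: [0.6, -0.4, -1.6]
gripper_width: 0.486
```

Run:
```python
from h import *
st(); shift([0.463,-0.003,0.096]); R=rot(); print(np.arctan2(R[1,1],R[0,1]))
crop('wrist','w6',0,0,640,480,1.2); crop('side','si6',200,150,360,330,3.5)
```

```text
t 7.15 pos [ 4.615e-01 -2.000e-04  1.681e-01] F [ 0.6 -0.4 -1.6] T [-0.03  0.02 -0.03] g 0.486 q [-0.16 -0.33  2.01 -0.    1.46 -0.17]
[[-0.001  1.     0.004]
 [-0.     0.004 -1.   ]
 [-1.    -0.001  0.   ]]
tool shift cm [7.21 0.16 0.28]
0.004206081909070852
```

View pics/w6.png

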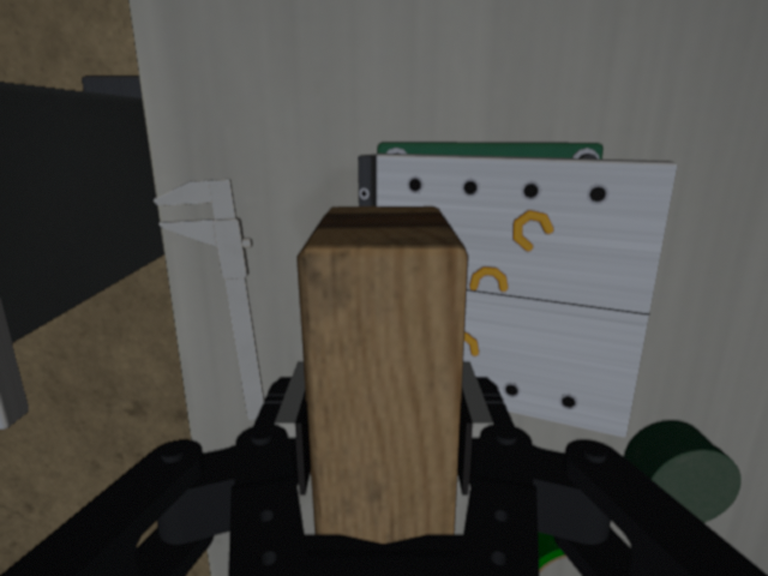

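View pics/si6.png

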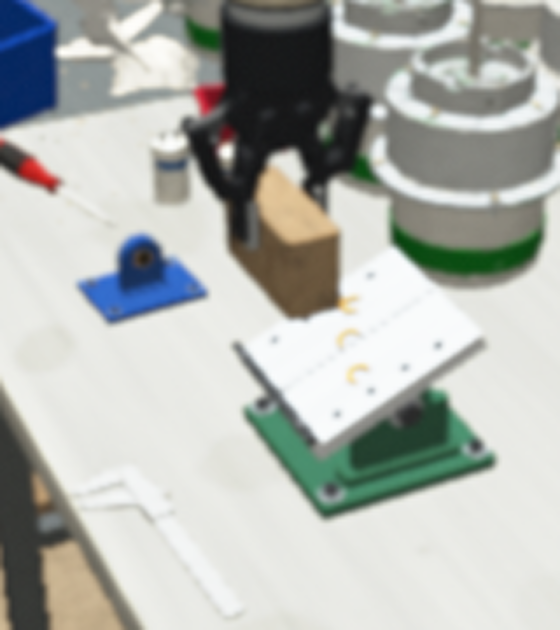

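Emit:
carry_out(moves=[0,3,0.1,0.3,0,0,6,0.1,0.3,0,0,7.2,0.1,0.3,0,0,7.2,0.1,0.3,0,0,7.7,0.1,0.3,0,0,7.7,0.1,0.3,0])

```text
time: 7.75
tool_pos: [0.4637, -0.0056, 0.0925]
tool_rot: [0.5, 0.5, 0.499, -0.5]
contact_force: [0.1, -0.6, -1.5]
gripper_width: 0.481
```

Run:
```python
from h import *
st(); crop('wrist','w7',0,0,640,480,1.2); crop('side','si7',200,150,360,330,3.5)
```

```text
t 7.75 pos [ 0.4637 -0.0056  0.0925] F [ 0.1 -0.6 -1.5] T [-0.05  0.03  0.  ] g 0.481 q [-0.17 -0.26  2.08  0.    1.31 -0.17]
[[ 0.001  1.    -0.001]
 [-0.    -0.001 -1.   ]
 [-1.     0.001  0.   ]]
```

View pics/si7.png

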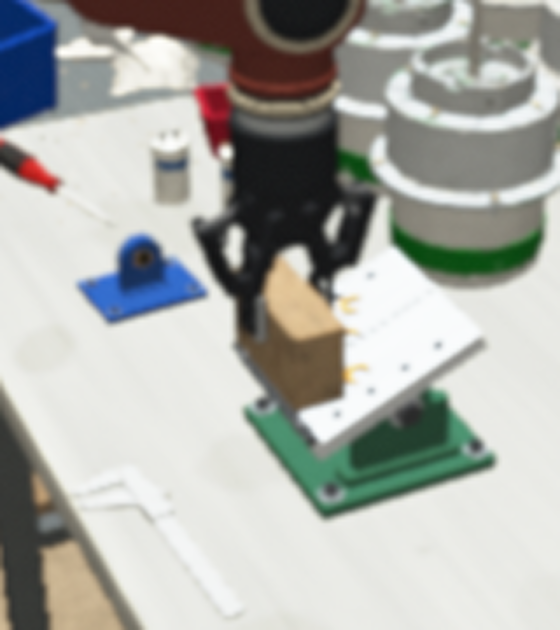

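Emit:
carry_out(moves=[0,0.3,0,0,0,0,0.5,0,-0.2,0,0,0.6,0,-0.2,0,0,0.6,0,-0.2,0])

```text
time: 8.18
tool_pos: [0.463, -0.0027, 0.0858]
tool_rot: [0.5, 0.5, 0.5, -0.5]
contact_force: [-0.6, 0.1, -2.0]
gripper_width: 0.485
```

Emit:
carry_out(moves=[0,0.1,0,0,0,0,0.1,0,0,0])

```text
time: 8.35
tool_pos: [0.4631, -0.0029, 0.0848]
tool_rot: [0.5, 0.5, 0.5, -0.5]
contact_force: [0.0, -1.0, -1.4]
gripper_width: 0.481
```

Emit:
carry_out(moves=[0,0.1,0,0,0,0,0.1,0,0,0])

```text
time: 8.52
tool_pos: [0.4633, -0.0028, 0.0844]
tool_rot: [0.5, 0.5, 0.5, -0.5]
contact_force: [-1.4, 1.7, 0.4]
gripper_width: 0.479
```

Emit:
carry_out(moves=[0,0.1,0,0,0,0,0.1,0,0,0])

```text
time: 8.68
tool_pos: [0.4634, -0.0028, 0.0843]
tool_rot: [0.5, 0.5, 0.5, -0.5]
contact_force: [-4.3, 1.4, 6.8]
gripper_width: 0.482
```

Emit:
carry_out(moves=[0,-0.17,0.4,0,0,0,-0.35,0.8,0,0,0,-0.52,1.2,0,0,0,-0.7,1.6,0,0,0,-0.87,2.0,0,0,0,-1.05,2.4,0,0,0,-1.22,2.8,0,0,0,-1.4,3.2,0,0])

```text
time: 9.35
tool_pos: [0.4906, -0.0029, 0.0964]
tool_rot: [0.497, 0.497, 0.503, -0.503]
contact_force: [-16.0, 0.2, 9.4]
gripper_width: 0.482
```

Run:
```python
from h import *
st(); crop('wrist','w8',0,0,640,480,1.2); crop('side','si8',200,150,360,330,3.5)
```

```text
t 9.35 pos [ 0.4906 -0.0029  0.0964] F [-16.    0.2   9.4] T [-0.08  3.06 -0.08] g 0.482 q [-0.16 -0.18  2.01 -0.    1.32 -0.16]
[[-0.013  1.     0.   ]
 [-0.     0.    -1.   ]
 [-1.    -0.013  0.   ]]
```

View pics/si8.png

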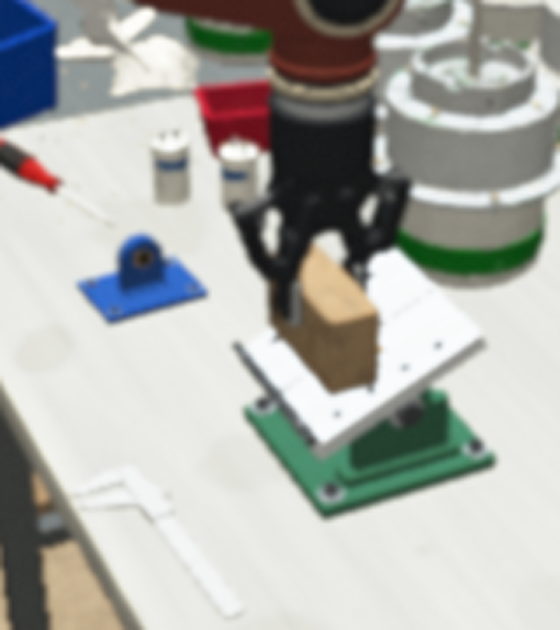

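View pics/w8.png

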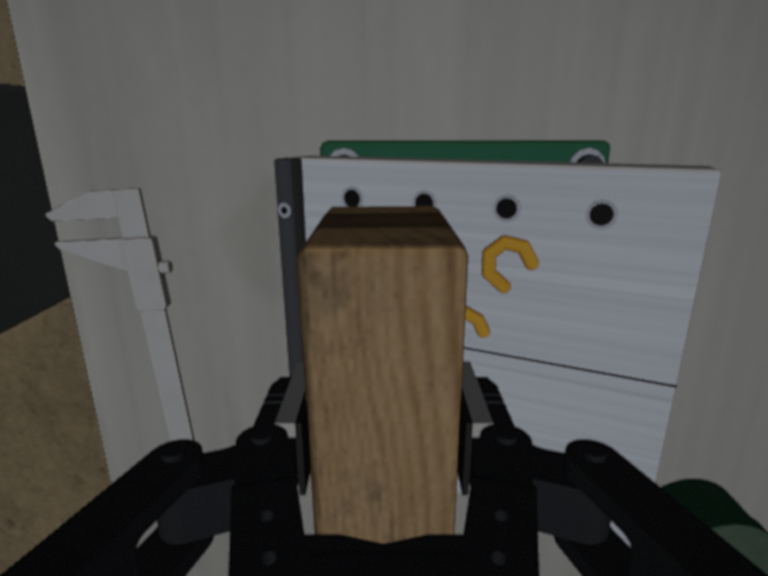

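Emit:
carry_out(moves=[0,-0.08,0,0,0,0,-0.25,0.4,0,0,0,-0.43,0.8,0,0,0,-0.6,1.2,0,0,0,-0.78,1.6,0,0,0,-0.95,2.0,0,0,0,-1.13,2.4,0,0])

```text
time: 10.03
tool_pos: [0.5166, -0.003, 0.1078]
tool_rot: [-0.498, -0.498, -0.502, 0.502]
contact_force: [-8.5, -0.0, 4.7]
gripper_width: 0.48
```

Run:
```python
from h import *
st(); crop('wrist','w9',0,0,640,480,1.2); crop('side','si9',200,150,360,330,3.5)
```

```text
t 10.03 pos [ 0.5166 -0.003   0.1078] F [-8.5 -0.   4.7] T [-0.1   1.73 -0.08] g 0.48 q [-0.15 -0.13  1.95 -0.    1.33 -0.15]
[[-0.008  1.     0.   ]
 [-0.     0.    -1.   ]
 [-1.    -0.008  0.   ]]
```

View pics/w9.png

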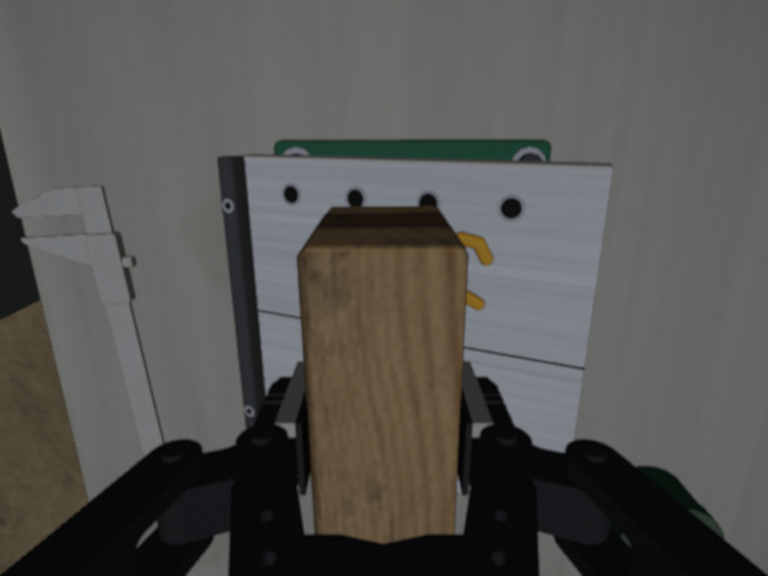

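Emit:
carry_out(moves=[0,-0.18,0.4,0,0,0,-0.35,0.8,0,0,0,-0.53,1.2,0,0,0,-0.7,1.6,0,0,0,-0.88,2.0,0,0,0,-1.05,2.4,0,0,0,-1.23,2.8,0,0,0,-1.4,3.2,0,0,0,-1.58,3.6,0,0,0,-1.75,4.0,0,0,0,-1.92,4.4,0,0,0,-2.1,4.8,0,0])

```text
time: 11.13
tool_pos: [0.5647, -0.003, 0.1289]
tool_rot: [-0.498, -0.498, -0.502, 0.502]
contact_force: [-8.8, -0.9, 3.9]
gripper_width: 0.481
```

Emit:
carry_out(moves=[0,-0.18,0.4,0,0,0,-0.35,0.8,0,0,0,-0.5,1.2,0,0,0,-0.5,1.6,0,0,0,-0.5,1.6,0,0])

```text
time: 11.55
tool_pos: [0.584, -0.003, 0.1342]
tool_rot: [0.5, 0.5, 0.5, -0.5]
contact_force: [-0.0, -0.0, -2.6]
gripper_width: 0.479
```

Run:
```python
from h import *
st(); crop('wrist','w10',0,0,640,480,1.2); crop('side','si10',200,150,360,330,3.5); crop('scene','s10',0,0,640,480,1.2)
```

```text
t 11.55 pos [ 0.584  -0.003   0.1342] F [-0.  -0.  -2.6] T [ 0.03  0.01 -0.01] g 0.479 q [-0.13  0.    1.77  0.    1.36 -0.13]
[[ 0.001  1.     0.   ]
 [-0.     0.    -1.   ]
 [-1.     0.001  0.   ]]
```

View pics/w10.png

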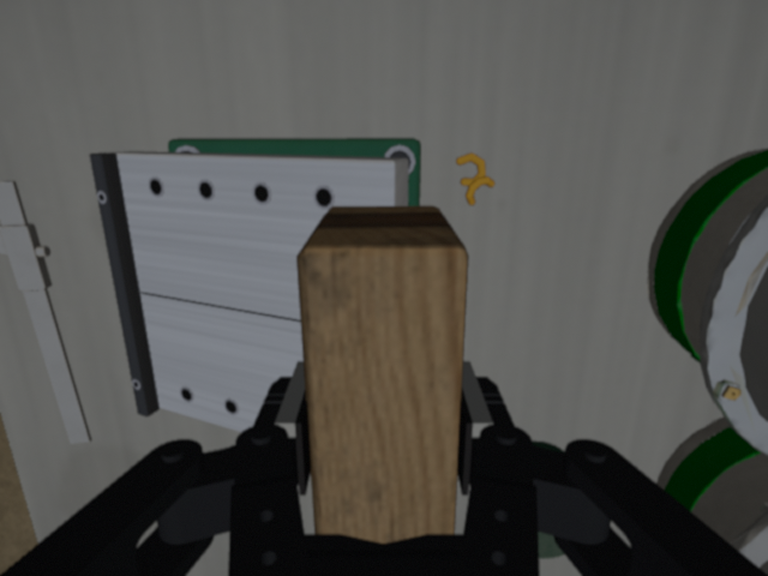

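View pics/si10.png

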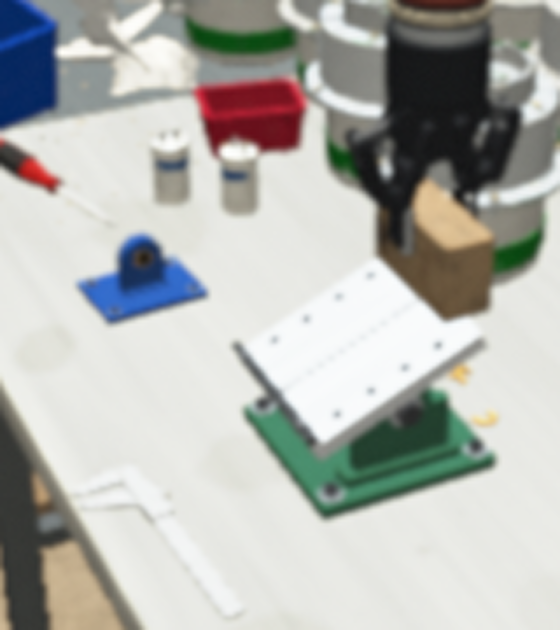

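All three chips are on the bench behind the table: two at (475,178) in the wrist view and one at (485,418) in the side view. The face is clear. Now I'll take the block back to its old place.

Run:
```python
from h import *
shift([0.432,-0.262,0.17])
```

```text
tool shift cm [ -3.61 -15.1   25.91]
```

Emit:
carry_out(moves=[0,-3.5,0,0,0,0,-3.5,-15.1,25.9,0.3,0,-3.5,-15.1,25.9,0.3,0,-3.5,-15.1,25.9,0.3,0,-3.5,-15.1,25.9,0.3,0,-3.5,-15.1,25.9,0.3,0,-3.5,-15.1,25.9,0.3,0,-3.5,-15.1,25.9,0.3,0,-3.5,-15.1,25.9,0.3,0,-3.5,-15.1,25.9,0.3,0,-3.5,-15.1,25.9,0.3])

```text
time: 12.62
tool_pos: [0.432, -0.2619, 0.1691]
tool_rot: [0.419, 0.57, 0.419, -0.569]
contact_force: [0.5, 1.4, -2.0]
gripper_width: 0.48
```

Emit:
carry_out(moves=[0,4,0,0,0,0,8,0,0,0,0,12,0,0,0,0,14,0,0,0,0,15.5,0,0,0,0,16,0,0,0,0,16,0,0,0])

```text
time: 13.2
tool_pos: [0.4318, -0.2598, 0.0076]
tool_rot: [-0.419, -0.568, -0.422, 0.569]
contact_force: [-0.5, -0.3, -1.3]
gripper_width: 0.48
```

Emit:
carry_out(moves=[0,0.3,0,0,0,0,0.5,0,0,0,0,0.5,0,0,0])

```text
time: 13.45
tool_pos: [0.4331, -0.2623, 0.0054]
tool_rot: [0.421, 0.569, 0.419, -0.569]
contact_force: [-0.3, -0.1, -1.9]
gripper_width: 0.482
```

Emit:
carry_out(moves=[0,0.15,0,0,0,0,0.15,0,0,0])

```text
time: 13.62
tool_pos: [0.4325, -0.2623, 0.0033]
tool_rot: [0.42, 0.569, 0.419, -0.569]
contact_force: [-0.1, -0.7, -2.0]
gripper_width: 0.482
```

Emit:
carry_out(moves=[0,0.1,0,0,0,0,0.15,0,0,0,0,0.15,0,0,0])

```text
time: 13.87
tool_pos: [0.4326, -0.2623, 0.0024]
tool_rot: [0.42, 0.569, 0.419, -0.569]
contact_force: [-2.1, 1.2, 6.0]
gripper_width: 0.481
```

Emit:
carry_out(moves=[1,0,0,0,0,1,0,0,0,0,1,0,0,0,0,1,0,0,0,0,1,0,0,0,0,1,0,0,0,0,1,0,0,0,0,1,-4,0,0,0,1,-8,0,0,0,1,-12,0,0,0,1,-16,0,0,0,1,-20,0,0,0])

```text
time: 14.87
tool_pos: [0.4319, -0.2617, 0.2031]
tool_rot: [0.42, 0.569, 0.42, -0.569]
contact_force: [0.4, -1.4, -0.0]
gripper_width: 1.0
```

Run:
```python
from h import *
st(); crop('wrist','w11',0,0,640,480,1.2); crop('side','si11',200,150,360,330,3.5)
im=crop('scene','s11',200,300,260,370,8)
```

```text
t 14.87 pos [ 0.4319 -0.2617  0.2031] F [ 0.4 -1.4 -0. ] T [-0.02 -0.02  0.02] g 1.0 q [-0.69 -0.24  1.88  0.    1.5  -0.39]
[[ 0.     0.955 -0.296]
 [-0.    -0.296 -0.955]
 [-1.     0.     0.   ]]
```

View pics/w11.png

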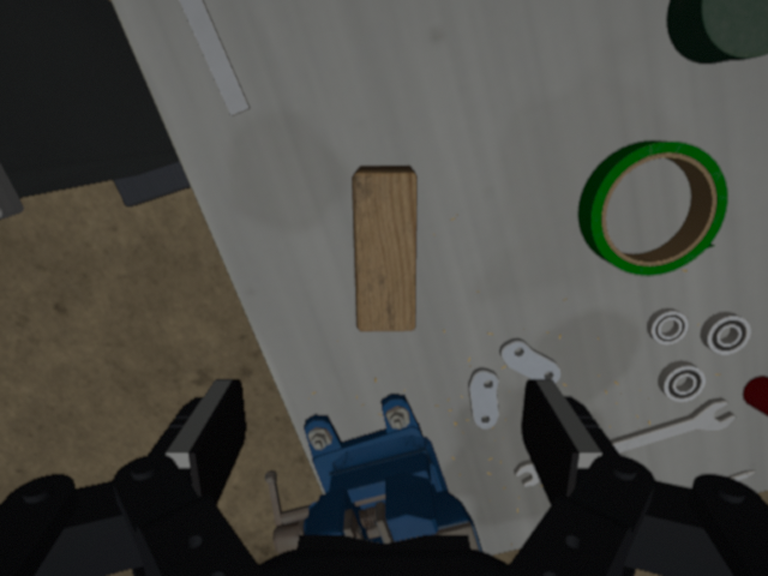

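View pics/si11.png

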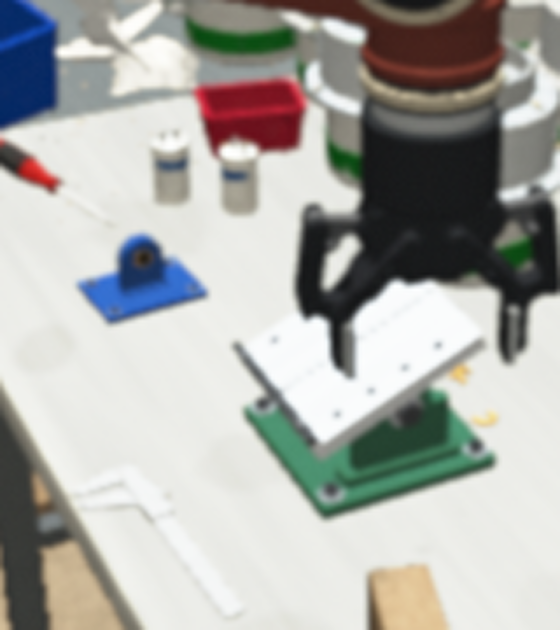

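View pics/s11.png

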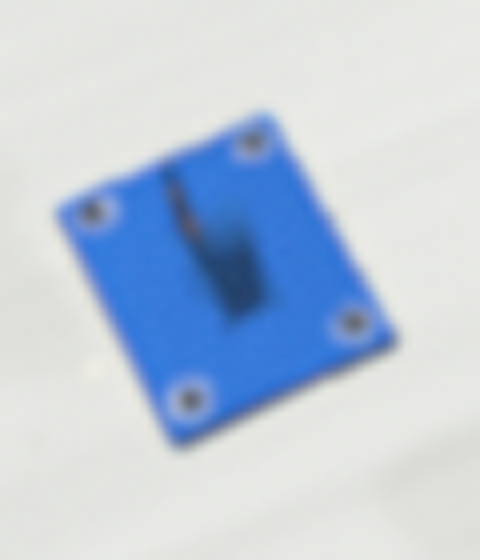

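Run:
```python
from h import *
c=imaging.camera_info('scene')
P=[onz(c,((a+.5)/8-.5+200,(b+.5)/8-.5+300),.006)[:2] for a,b in [(60,207),(270,112),(400,340),(178,448)]]
P=np.array(P); print(P.round(4)); print([np.linalg.norm(P[i]-P[i-1]).round(4) for i in range(4)]); m=P.mean(0); print(m)
for i in range(4): d=P[i]-P[i-1]; print(np.degrees(np.arctan2(d[1],d[0])).round(1))
shift([m[0]-.03,m[1],.26])
```

```text
[[0.499  0.3216]
 [0.504  0.2525]
 [0.4078 0.2464]
 [0.4027 0.3164]]
[np.float64(0.0964), np.float64(0.0692), np.float64(0.0964), np.float64(0.0702)]
[0.45335727 0.28423372]
3.1
-85.9
-176.4
94.1
tool shift cm [ -5.7  -17.18 -52.  ]
```

Block is upright on the bench and the face is clean. The bracket base measures 96 x 70 mm, centred at (0.453, 0.284) with its x axis turned about 3.7°. I'll move above it.

Run:
```python
from h import *
shift([.4534,.2842,.20])
```

```text
tool shift cm [  0.32 -14.36 -52.9 ]
```

Emit:
carry_out(moves=[1,-2,0,0,0.1,1,0,-14.4,-52.9,1.2,1,0,-14.4,-52.9,1.2,1,0,-14.4,-52.9,1.2,1,0,-14.4,-52.9,1.2,1,0,-14.4,-52.9,1.2,1,0,-14.4,-52.9,1.2,1,0,-14.4,-52.9,1.2,1,0,-14.4,-52.9,1.2,1,0,-14.4,-52.9,1.2,1,0,-14.4,-52.9,1.2,1,0,-14.4,-52.9,1.2])

```text
time: 16.02
tool_pos: [0.446, 0.1428, 0.2046]
tool_rot: [-0.024, -0.706, -0.023, 0.707]
contact_force: [1.7, -0.6, 0.5]
gripper_width: 1.002
```

Run:
```python
from h import *
st(); shift([.4534,.2842,.20]); R=rot(); print(np.degrees(np.arctan2(R[1,1],R[0,1])))
```

```text
t 16.02 pos [0.446  0.1428 0.2046] F [ 1.7 -0.6  0.5] T [ 0.05 -0.06 -0.02] g 1.002 q [ 0.15 -0.34  1.96 -0.    1.53  1.66]
[[-0.002  0.066 -0.998]
 [-0.001 -0.998 -0.066]
 [-1.     0.001  0.002]]
tool shift cm [  0.45 -14.06  -1.68]
-86.21042910449826
```

Emit:
carry_out(moves=[1,0.4,-14.1,-1.7,0,1,0.4,-14.1,-1.7,0,1,0.4,-14.1,-1.7,0,1,0.4,-14.1,-1.7,0,1,0.4,-14.1,-1.7,0,1,0.4,-14.1,-1.7,0])

```text
time: 16.52
tool_pos: [0.4529, 0.2836, 0.2004]
tool_rot: [-0.026, -0.705, -0.025, 0.708]
contact_force: [0.1, -0.2, 0.3]
gripper_width: 1.002
```

Run:
```python
from h import *
st(); R=rot(); print(np.degrees(np.arctan2(R[1,1],R[0,1])))
crop('wrist','w12',0,0,640,480,1.2)
c=imaging.camera_info('wrist')
im=cv2.imread('pics/w12_full.png'); hsv=cv2.cvtColor(im,cv2.COLOR_BGR2HSV)
m=cv2.inRange(hsv,(100,150,40),(125,255,255))
k=max(cv2.findContours(m,0,1)[0],key=cv2.contourArea); b=cv2.approxPolyDP(k,6,True)[:,0]; print(b.tolist()); 
for p in b: print(onz(c,p,0.008).round(4))
```

```text
t 16.52 pos [0.4529 0.2836 0.2004] F [ 0.1 -0.2  0.3] T [-0.02 -0.03  0.02] g 1.002 q [ 0.42 -0.16  1.82 -0.    1.49  1.92]
[[-0.003  0.073 -0.997]
 [-0.002 -0.997 -0.073]
 [-1.     0.002  0.003]]
-85.82400400283126
[[280, 144], [281, 243], [352, 244], [357, 146]]
[0.4984 0.322  0.008 ]
[0.4053 0.3172 0.008 ]
[0.4092 0.2489 0.008 ]
[0.5015 0.2535 0.008 ]
```

View pics/w12.png

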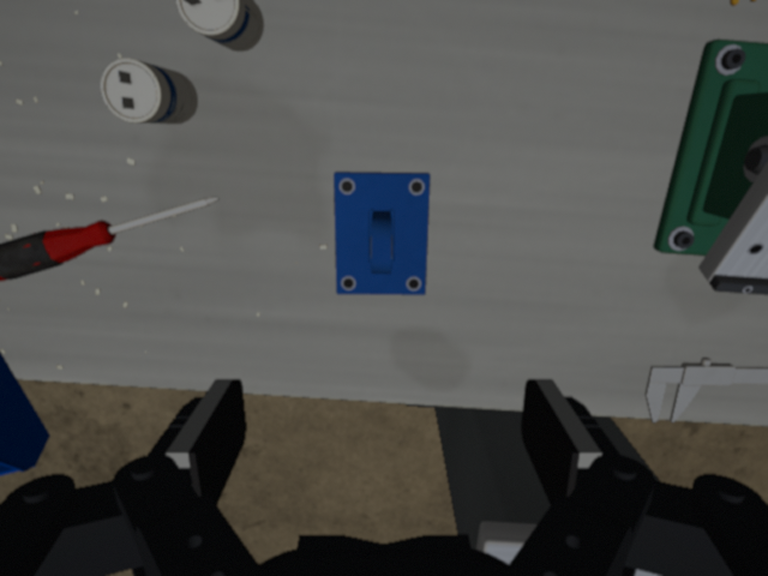

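Emit:
carry_out(moves=[1,4,-0.1,-0.1,0.015,1,8,-0.1,-0.1,0.015,1,12,-0.1,-0.1,0.015,1,16,-0.1,-0.1,0.015,1,19,-0.1,-0.1,0.015,1,20.5,-0.1,-0.1,0.015,1,21.3,-0.1,-0.1,0.015,1,21.3,-0.1,-0.1,0.015,1,21.3,-0.1,-0.1,0.015,0,21.3,-0.1,-0.1,0.015,0,21.3,-0.1,-0.1,0.015,0,21.3,-0.1,-0.1,0.015])

```text
time: 17.57
tool_pos: [0.4562, 0.285, -0.0087]
tool_rot: [0.019, 0.708, 0.02, -0.706]
contact_force: [-0.1, 0.4, -0.3]
gripper_width: 0.6
```

Emit:
carry_out(moves=[0,0,0,0,0,0,0,0,0,0,0,0,0,0,0,0,0,0,0,0,0,0,0,0,0,0,0,0,0,0])

```text
time: 18.07
tool_pos: [0.4553, 0.2848, -0.01]
tool_rot: [0.02, 0.707, 0.02, -0.707]
contact_force: [-1.0, 1.1, 3.6]
gripper_width: 0.154
```

Run:
```python
from h import *
st(); R=rot(); print(np.degrees(np.arctan2(R[1,1],R[0,1])))
crop('wrist','w13',0,0,640,480,1.2);crop('side','si13',200,150,360,330,3.5)
```

```text
t 18.07 pos [ 0.4553  0.2848 -0.01  ] F [-1.   1.1  3.6] T [0.01 0.03 0.02] g 0.154 q [0.42 0.07 1.97 0.   1.1  1.94]
[[ 0.001  0.056 -0.998]
 [ 0.    -0.998 -0.056]
 [-1.    -0.    -0.001]]
-86.79688489436352
```

View pics/si13.png

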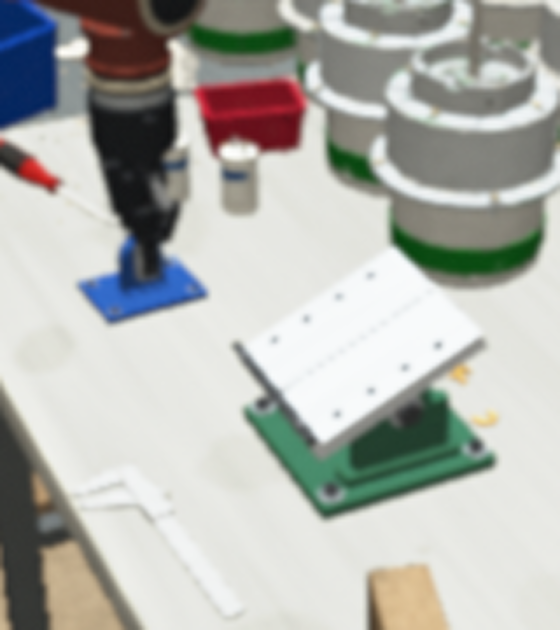

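View pics/w13.png

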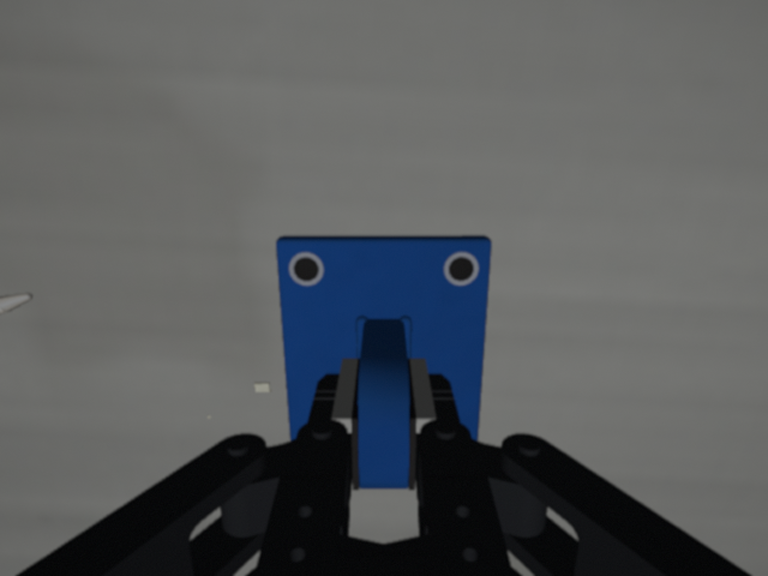

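Bracket gripped: the opening of 0.154 is about 13 mm, and the view shows the lug centred between the pads. Next I'll lift it and carry it over the face.

Run:
```python
from h import *
shift([.5057,-.0033,.165])
```

```text
tool shift cm [-17.51  29.04  -3.43]
```

Emit:
carry_out(moves=[0,-3,0,0,0,0,-7,0,0,0,0,-11,0,0,0,0,-15,0,0,0,0,-17.5,4,-0.5,0.056,0,-17.5,29,-3.4,0.056,0,-17.5,29,-3.4,0.056,0,-17.5,29,-3.4,0.056,0,-17.5,29,-3.4,0.056,0,-17.5,29,-3.4,0.056,0,-17.5,29,-3.4,0.056,0,-17.5,29,-3.4,0.056])

```text
time: 19.17
tool_pos: [0.5045, -0.0089, 0.1629]
tool_rot: [0.001, -0.706, 0.003, 0.708]
contact_force: [-0.8, 0.1, -2.7]
gripper_width: 0.156
```

Emit:
carry_out(moves=[0,0,0,0,0,0,0,0,0,0])

```text
time: 19.33
tool_pos: [0.504, -0.0031, 0.1629]
tool_rot: [0.001, -0.706, 0.0, 0.708]
contact_force: [-0.2, -0.3, -3.9]
gripper_width: 0.155
```

Run:
```python
from h import *
st(); R=rot(); print(np.degrees(np.arctan2(R[1,1],R[0,1]))); shift([.5057,-.0033,.11])
crop('wrist','w14',0,0,640,480,1.2);crop('side','si14',200,150,360,330,3.5)
```

```text
t 19.33 pos [ 0.504  -0.0031  0.1629] F [-0.2 -0.3 -3.9] T [ 0.02 -0.03  0.01] g 0.155 q [-0.15 -0.21  1.93  0.    1.43  1.42]
[[-0.003 -0.002 -1.   ]
 [ 0.001 -1.     0.002]
 [-1.    -0.001  0.003]]
-90.09470366827388
tool shift cm [ 5.29  0.03 -0.19]
```

View pics/si14.png

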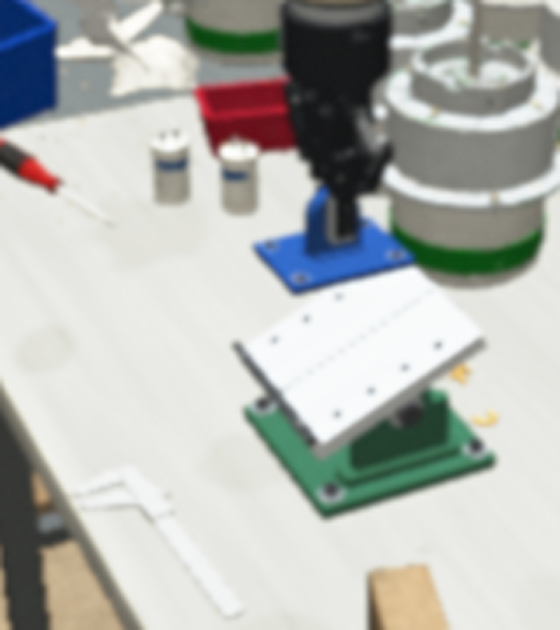

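View pics/w14.png

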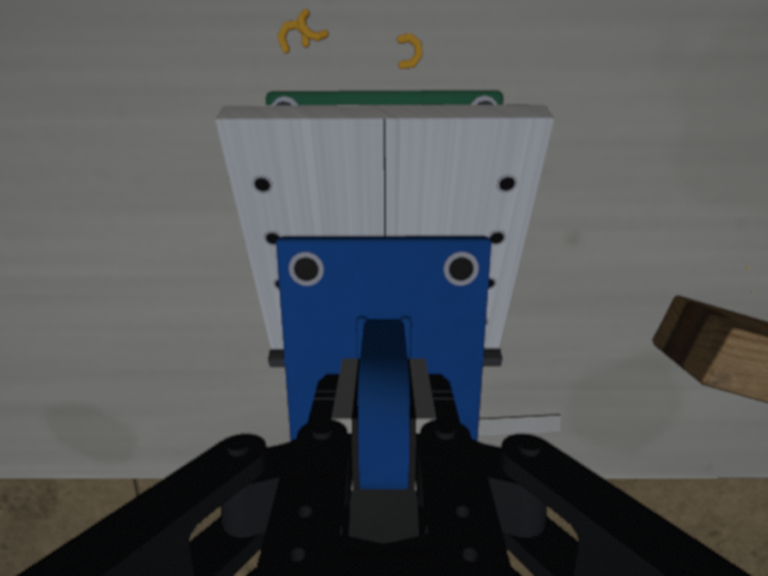

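Emit:
carry_out(moves=[0,3,0,-0.2,0,0,5,0,-0.2,0,0,5.5,0,-0.2,0,0,5.7,0,-0.2,0,0,5.7,0,-0.2,0])

```text
time: 19.85
tool_pos: [0.5069, -0.0022, 0.1075]
tool_rot: [-0.0, -0.707, -0.001, 0.707]
contact_force: [0.3, -0.5, -2.9]
gripper_width: 0.158
```

Emit:
carry_out(moves=[0,0.2,0,0,0,0,0.3,0,0,0,0,0.3,0,0,0])

```text
time: 20.1
tool_pos: [0.5078, -0.0031, 0.1056]
tool_rot: [0.0, 0.708, -0.0, -0.706]
contact_force: [0.5, -0.2, -4.8]
gripper_width: 0.153
```

Emit:
carry_out(moves=[0,0.1,0,0,0,0,0.2,0,0,0,0,0.2,0,0,0])

```text
time: 20.35
tool_pos: [0.507, -0.0032, 0.1026]
tool_rot: [-0.0, 0.707, -0.0, -0.707]
contact_force: [0.5, 1.1, -3.8]
gripper_width: 0.153
```

Emit:
carry_out(moves=[0,0.1,0,0,0,0,0.2,0,0,0,0,0.2,0,0,0])

```text
time: 20.6
tool_pos: [0.5072, -0.0032, 0.102]
tool_rot: [0.0, -0.707, 0.0, 0.707]
contact_force: [-5.0, -0.4, 3.5]
gripper_width: 0.155
```

Emit:
carry_out(moves=[0,0.1,0,0.08,0,0,0.2,0,0.16,0,0,0.3,0,0.25,0,0,0.35,0,0.3,0,0,0.35,0,0.3,0])

```text
time: 21.02
tool_pos: [0.5071, -0.0033, 0.1014]
tool_rot: [0.0, 0.71, -0.0, -0.705]
contact_force: [-2.9, 1.2, 10.4]
gripper_width: 0.149
```

Emit:
carry_out(moves=[0,0.1,0,0.08,0,0,0.2,0,0.16,0,0,0.3,0,0.25,0,0,0.35,0,0.3,0,0,0.35,0,0.3,0])

```text
time: 21.43
tool_pos: [0.5051, -0.0033, 0.0987]
tool_rot: [0.0, 0.711, -0.0, -0.704]
contact_force: [-2.2, 1.9, 11.6]
gripper_width: 0.151
```

Run:
```python
from h import *
st(); crop('side','si15',220,180,340,300,5)
```

```text
t 21.43 pos [ 0.5051 -0.0033  0.0987] F [-2.2  1.9 11.6] T [ 0.29 -0.23  0.07] g 0.151 q [-0.15 -0.16  1.99  0.    1.3   1.42]
[[ 0.01 -0.   -1.  ]
 [-0.   -1.    0.  ]
 [-1.    0.   -0.01]]
```

View pics/si15.png

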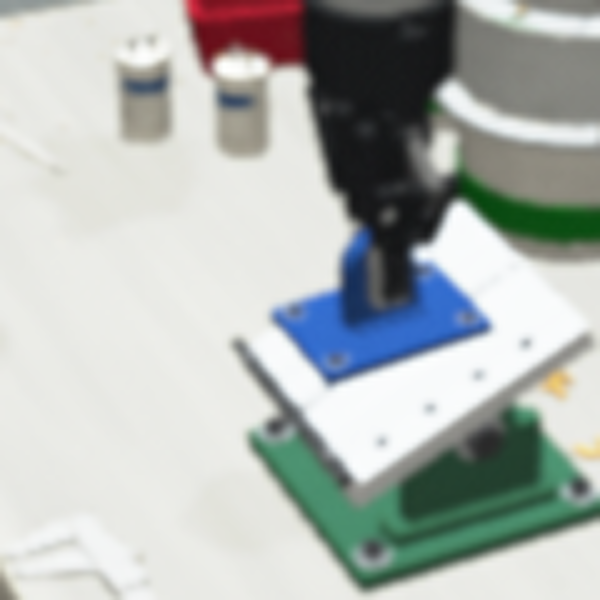

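Emit:
carry_out(moves=[0,0.12,0,0.08,0,0,0.25,0,0.16,0,0,0.37,0,0.24,0,0,0.5,0,0.32,0,0,0.62,0,0.4,0,0,0.75,0,0.48,0,0,0.75,0,0.48,0])

```text
time: 22.07
tool_pos: [0.4998, -0.0033, 0.0902]
tool_rot: [0.0, 0.71, -0.0, -0.704]
contact_force: [-1.3, 1.4, 8.8]
gripper_width: 0.154
```

Emit:
carry_out(moves=[0,0.12,0,0.08,0,0,0.25,0,0.14,0,0,0.37,0,0.2,0,0,0.5,0,0.26,0,0,0.5,0,0.26,0])

```text
time: 22.48
tool_pos: [0.4973, -0.0033, 0.0849]
tool_rot: [0.0, 0.71, -0.0, -0.704]
contact_force: [-0.8, 1.8, 8.5]
gripper_width: 0.153
```

Run:
```python
from h import *
st(); crop('side','si16',220,180,340,300,5)
```

```text
t 22.48 pos [ 0.4973 -0.0033  0.0849] F [-0.8  1.8  8.5] T [ 0.2  -0.43  0.03] g 0.153 q [-0.16 -0.16  2.02  0.    1.28  1.41]
[[ 0.009 -0.    -1.   ]
 [-0.    -1.     0.   ]
 [-1.     0.    -0.009]]
```

View pics/si16.png

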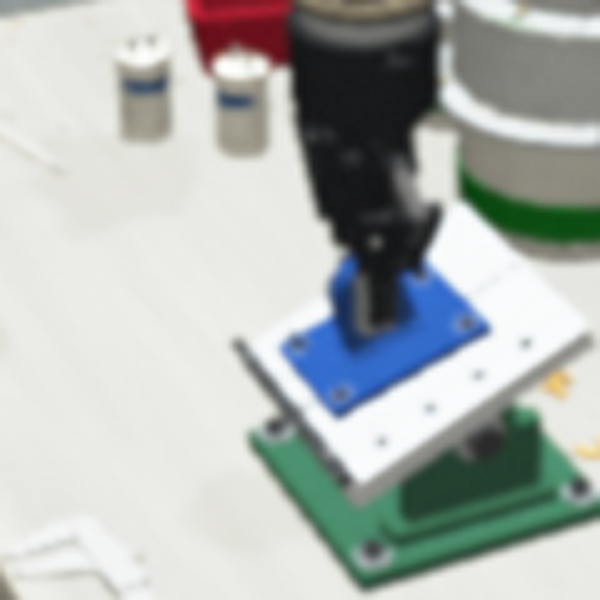

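Emit:
carry_out(moves=[0,0.12,0,0.08,0,0,0.25,0,0.14,0,0,0.37,0,0.2,0,0,0.37,0,0.2,0])

```text
time: 22.87
tool_pos: [0.4958, -0.0033, 0.0814]
tool_rot: [0.0, 0.711, -0.0, -0.704]
contact_force: [0.2, 2.1, 6.9]
gripper_width: 0.149
```

Emit:
carry_out(moves=[0,0.1,0,0.06,0,0,0.2,0,0.1,0,0,0.2,0,0.1,0])

```text
time: 23.12
tool_pos: [0.495, -0.0034, 0.0795]
tool_rot: [0.0, 0.711, -0.0, -0.703]
contact_force: [1.2, 1.4, 7.1]
gripper_width: 0.158
```

Emit:
carry_out(moves=[0,0.1,0,0.05,0,0,0.2,0,0.1,0,0,0.2,0,0.1,0])

```text
time: 23.37
tool_pos: [0.4948, -0.0034, 0.0788]
tool_rot: [0.0, 0.711, -0.0, -0.703]
contact_force: [-0.0, 2.0, 12.5]
gripper_width: 0.155
```

Run:
```python
from h import *
st(); crop('side','si17',220,180,340,300,5); crop('wrist','w17',0,0,640,480,1.2)
```

```text
t 23.37 pos [ 0.4948 -0.0034  0.0788] F [-0.   2.  12.5] T [ 0.26 -0.52  0.05] g 0.155 q [-0.16 -0.17  2.03  0.    1.26  1.41]
[[ 0.012 -0.    -1.   ]
 [-0.001 -1.     0.   ]
 [-1.     0.    -0.012]]
```

View pics/si17.png

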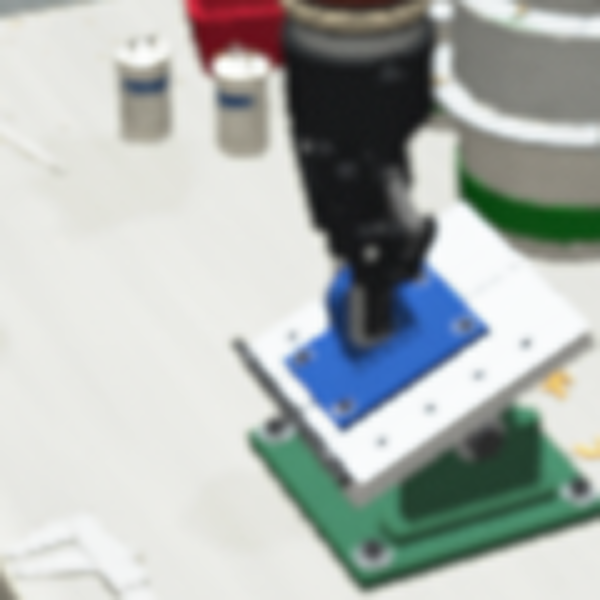

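View pics/w17.png

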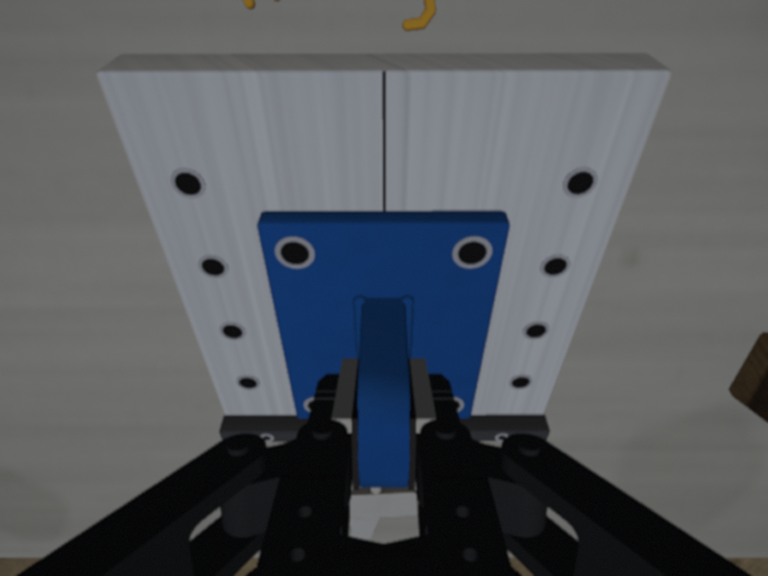

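```bash
cat >> h.py <<'E'
FC=np.array([.519,-.0033,.0985]); N=np.array([-.4007,0,.9162]); U=np.array([.9162,0,.4007])
def face(c,uv,h=0):
    o,d=ray(c,uv); q=o+d*((FC+N*h-o)@N)/(d@N); v=q-FC; return np.array([v@U,v[1],v@N])
E
python3 - <<'E'
from h import *
c=imaging.camera_info('wrist'); f=lambda a,b:(a/1.2,b/1.2)
for nm,p,h in [('topL',(100,72),0),('topR',(668,72),0),('ctr',(384,72),0),('h1',(188,184),0),('h1r',(580,183),0),('h4',(248,383),0),('h4r',(521,383),0),('brL bottom',(262,212),0),('brR',(506,212),0),('brL top',(262,224),.008),('brR top',(506,224),.008),('low L',(293,420),.008),('rail top in',(240,416),.009)]:
    print(nm,(face(c,f(*p),h)*1e3).round(1))
E
```

```text
topL [74.6 68.3 -0. ]
topR [ 74.6 -67.1   0. ]
ctr [74.6  0.6 -0. ]
h1 [44.7 55.3 -0. ]
h1r [ 45.  -54.1   0. ]
h4 [-44.9  55.1  -0. ]
h4r [-44.9 -54.5  -0. ]
brL bottom [35.5 36.2 -0. ]
brR [ 35.5 -35.   -0. ]
brL top [36.7 34.5  8. ]
brR top [ 36.7 -33.3   8. ]
low L [-58.8  37.6   8. ]
rail top in [-54.5  58.2   9. ]
```

Emit:
carry_out(moves=[0.3,0,0,0,0,0.3,-0.1,0,0,0,0.3,-0.2,0,0,0,0.3,-0.2,0,0,0,0.3,-0.2,0,0,0])

```text
time: 23.88
tool_pos: [0.4893, -0.0032, 0.0749]
tool_rot: [0.0, -0.707, 0.0, 0.707]
contact_force: [-0.7, -0.0, -0.8]
gripper_width: 0.303
```

Run:
```python
from h import *
st(); crop('side','si18',220,180,340,300,5); crop('wrist','w18',0,0,640,480,1.2)
```

```text
t 23.88 pos [ 0.4893 -0.0032  0.0749] F [-0.7 -0.  -0.8] T [0.02 0.02 0.01] g 0.303 q [-0.16 -0.16  2.04 -0.    1.27  1.41]
[[-0.001 -0.    -1.   ]
 [ 0.    -1.     0.   ]
 [-1.    -0.     0.001]]
```

View pics/w18.png

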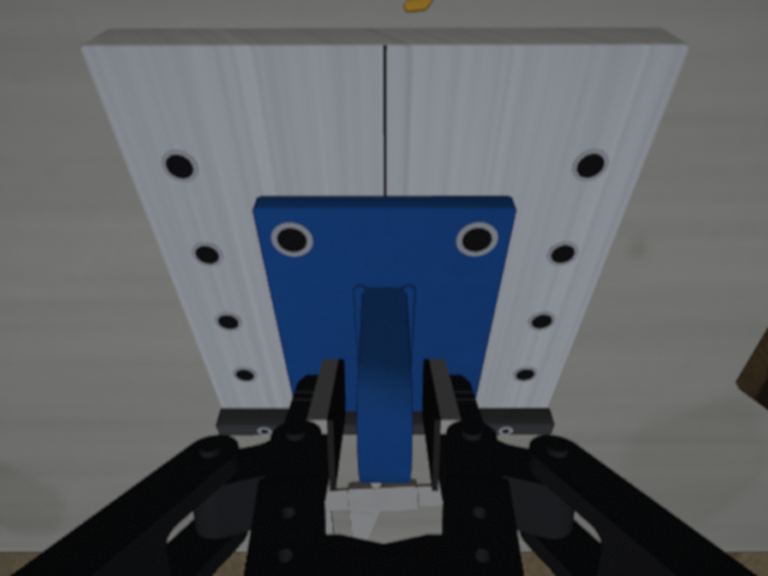

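View pics/si18.png

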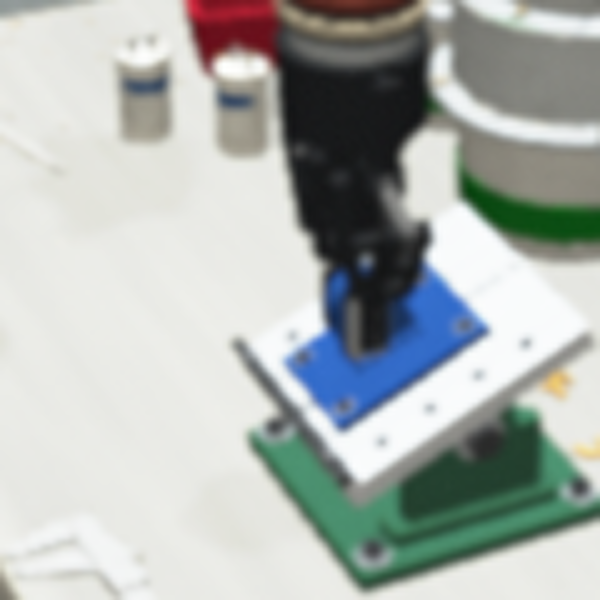

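Emit:
carry_out(moves=[0,0,0,0,0,0,0,0,0,0,0,0,0,0,0,0,0,0,0,0,0,0,0,0,0])

```text
time: 24.4
tool_pos: [0.4894, -0.0033, 0.0751]
tool_rot: [-0.0, -0.707, 0.0, 0.707]
contact_force: [-1.4, -1.0, -0.0]
gripper_width: 0.158
```

Emit:
carry_out(moves=[0,0.1,0,0,0,0,0.15,0,0.1,0,0,0.23,0,0.3,0,0,0.32,0,0.5,0,0,0.32,0,0.5,0])

```text
time: 24.82
tool_pos: [0.4855, -0.0032, 0.0733]
tool_rot: [-0.0, 0.708, -0.0, -0.706]
contact_force: [0.3, 0.2, 6.2]
gripper_width: 0.153
```

Emit:
carry_out(moves=[0,0.05,0,0.1,0,0,0.09,0,0.2,0,0,0.13,0,0.3,0,0,0.13,0,0.3,0])

```text
time: 25.15
tool_pos: [0.4827, -0.0032, 0.0721]
tool_rot: [-0.0, 0.708, -0.0, -0.706]
contact_force: [1.2, -0.8, 5.8]
gripper_width: 0.154
```

Run:
```python
from h import *
st(); crop('side','si19',220,180,340,300,5); crop('wrist','w19',0,0,640,480,1.2)
```

```text
t 25.15 pos [ 0.4827 -0.0032  0.0721] F [ 1.2 -0.8  5.8] T [ 0.12  0.15 -0.  ] g 0.154 q [-0.16 -0.18  2.06  0.    1.26  1.41]
[[ 0.003 -0.    -1.   ]
 [-0.    -1.     0.   ]
 [-1.     0.    -0.003]]
```

View pics/w19.png

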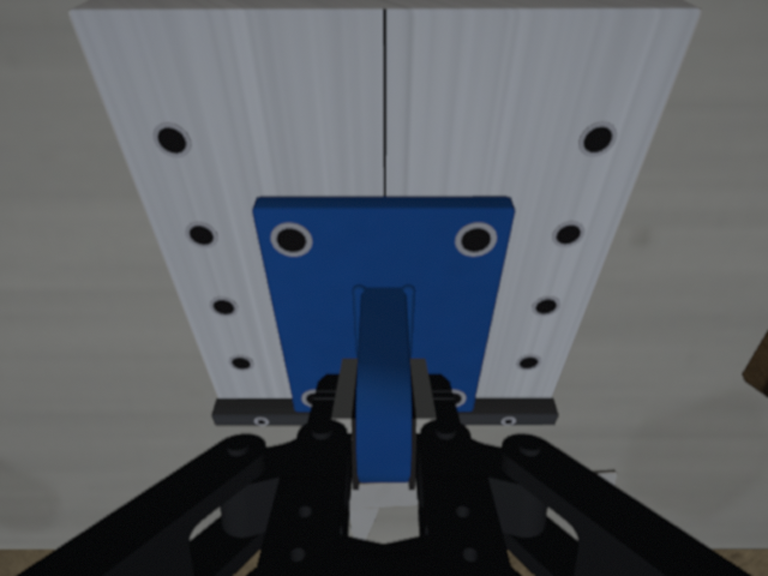

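View pics/si19.png

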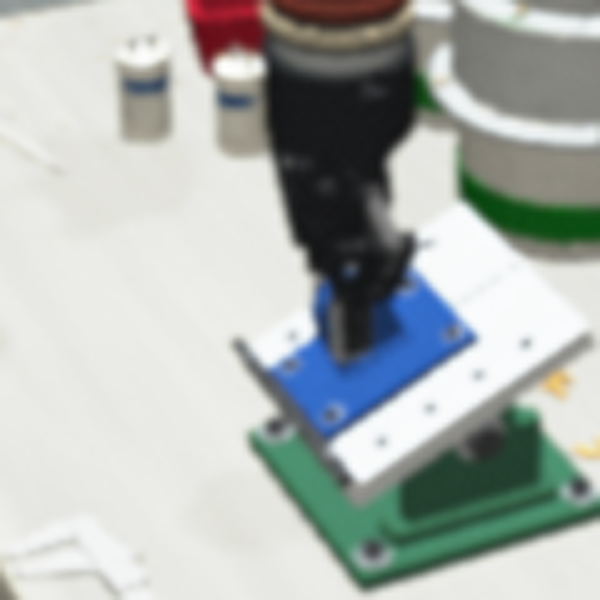

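Run:
```python
from h import *
c=imaging.camera_info('wrist'); f=lambda a,b:(a/1.2,b/1.2)
for nm,p,h in [('topL',(70,11),0),('topR',(699,11),0),('h1',(172,140),0),('h1r',(598,139),0),('h4',(241,363),0),('h4r',(529,363),0),('brL bottom',(257,197),0),('brR',(511,197),0),('brL top',(254,208),.008),('brR top',(514,208),.008)]:
    print(nm,(face(c,f(*p),h)*1e3).round(1))
```

```text
topL [74.3 68.8  0. ]
topR [ 74.3 -67.4  -0. ]
h1 [44.8 55.3 -0. ]
h1r [ 45.1 -54.1   0. ]
h4 [-44.7  55.1   0. ]
h4r [-44.6 -54.5  -0. ]
brL bottom [28.  36.4 -0. ]
brR [ 28.  -34.8   0. ]
brL top [29.5 35.3  8. ]
brR top [ 29.5 -33.8   8. ]
```

Emit:
carry_out(moves=[0,0.03,0,0.06,0,0,0.06,0,0.12,0,0,0.06,0,0.12,0])

```text
time: 25.5
tool_pos: [0.4827, -0.0032, 0.0722]
tool_rot: [0.0, 0.709, -0.0, -0.705]
contact_force: [2.2, -0.5, 5.3]
gripper_width: 0.155
```

Emit:
carry_out(moves=[0,0.08,0,0,0,0,0.12,0,0,0,0,0.12,0,0,0,0,0.12,0,0,0])

```text
time: 25.83
tool_pos: [0.4828, -0.0032, 0.0721]
tool_rot: [-0.0, 0.709, -0.0, -0.705]
contact_force: [0.2, 0.5, 12.5]
gripper_width: 0.156
```

Run:
```python
from h import *
st(); crop('wrist','w20',0,0,640,480,1.2);st(); im=crop('side','si20',220,200,320,300,6); st(); crop('scene','s20',200,190,470,360,2.9)
```

```text
t 25.83 pos [ 0.4828 -0.0032  0.0721] F [ 0.2  0.5 12.5] T [0.2  0.43 0.04] g 0.156 q [-0.16 -0.18  2.06  0.    1.26  1.41]
[[ 0.005 -0.    -1.   ]
 [-0.    -1.     0.   ]
 [-1.     0.    -0.005]]
t 25.88 pos [ 0.4828 -0.0032  0.0721] F [ 0.2  1.1 12.2] T [0.22 0.39 0.05] g 0.152 q [-0.16 -0.18  2.06  0.    1.26  1.41]
[[ 0.005 -0.    -1.   ]
 [-0.    -1.     0.   ]
 [-1.     0.    -0.005]]
t 25.93 pos [ 0.4828 -0.0032  0.0721] F [ 0.2  0.8 11.3] T [0.18 0.35 0.11] g 0.162 q [-0.16 -0.18  2.06  0.    1.26  1.41]
[[ 0.005 -0.    -1.   ]
 [-0.    -1.     0.   ]
 [-1.     0.    -0.005]]
```

View pics/w20.png

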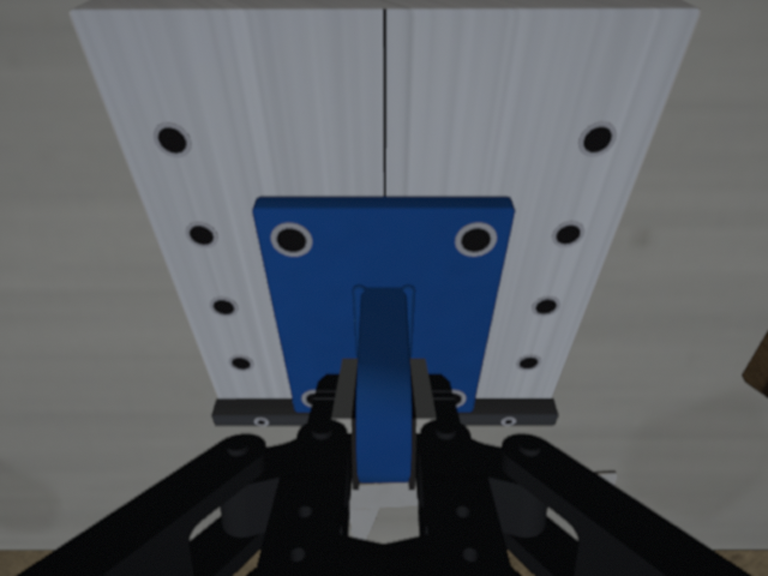

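View pics/si20.png

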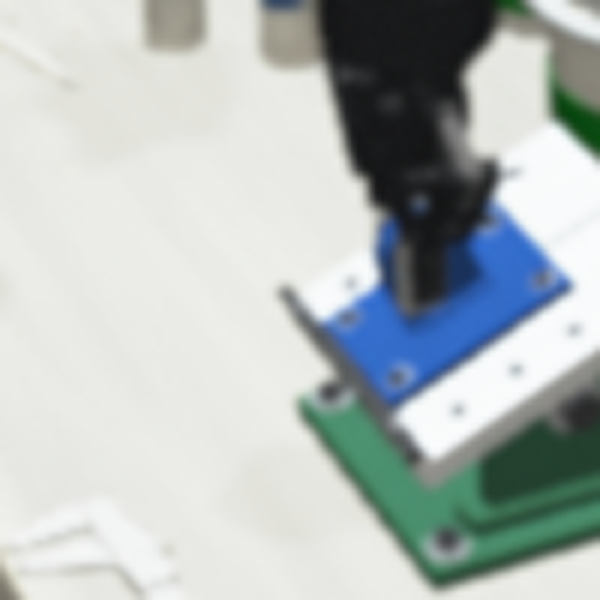

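Run:
```python
from h import *
im=cv2.imread('pics/w20_full.png')
cv2.imwrite('pics/w20z.png',cv2.resize(im[310:370,170:300],None,fx=6,fy=6,interpolation=cv2.INTER_CUBIC)*2)
c=imaging.camera_info('wrist'); f=lambda a,b:(a/1.2,b/1.2)
for r in (398,400,412,414,425): print(r,[(h,(face(c,f(293,r),h)*1e3).round(1)[0]) for h in (0,.008,.009)])
for x,h in [(-.067,0),(-.067,.009),(-.075,.009),(-.067,.008)]:
  print(x,h,(proj(c,FC+U*x+N*h+np.array([0,.036,0]))*1.2).round(1))
```

```text
398 [(0, np.float64(-67.0)), (0.008, np.float64(-55.7)), (0.009, np.float64(-54.3))]
400 [(0, np.float64(-68.4)), (0.008, np.float64(-57.0)), (0.009, np.float64(-55.6))]
412 [(0, np.float64(-77.0)), (0.008, np.float64(-65.1)), (0.009, np.float64(-63.6))]
414 [(0, np.float64(-78.5)), (0.008, np.float64(-66.5)), (0.009, np.float64(-65.0))]
425 [(0, np.float64(-86.9)), (0.008, np.float64(-74.3)), (0.009, np.float64(-72.7))]
-0.067 0 [298.1 398. ]
-0.067 0.009 [295.1 416.9]
-0.075 0.009 [297.5 428.1]
-0.067 0.008 [295.4 414.8]
```

View pics/w20z.png

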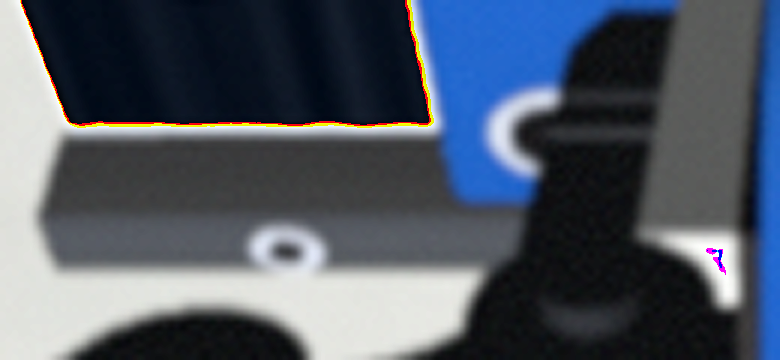

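The wrist view shows the base's lower edge meeting the rail, within about 1 mm and level. The base is centred on the scribed line and the wrist force is steady at about 12 N. I'll look at the scene picture once, then hand in.

View pics/s20.png

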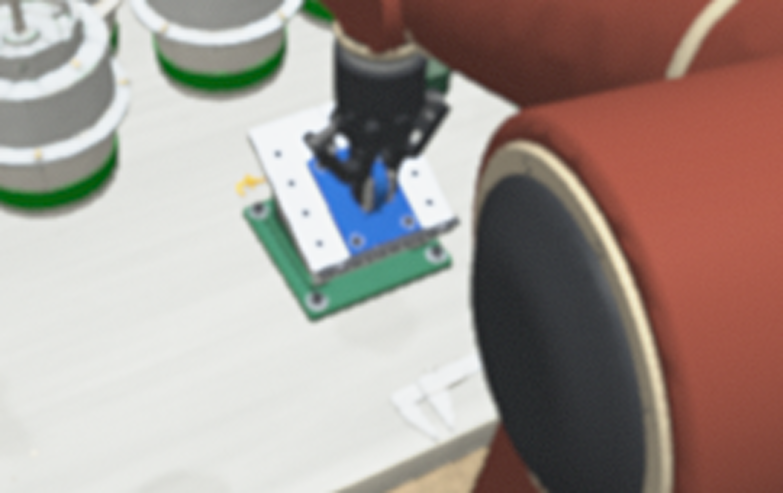

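Run:
```python
from h import *
st(); print(workorder.job_done()); st()
```

```text
t 25.98 pos [ 0.4828 -0.0032  0.0721] F [-0.2  0.6 12.4] T [0.15 0.38 0.  ] g 0.157 q [-0.16 -0.18  2.06  0.    1.26  1.41]
[[ 0.005 -0.    -1.   ]
 [-0.    -1.     0.   ]
 [-1.     0.    -0.005]]
the job is handed in; nothing more can be done
None
the job is handed in; nothing more can be done
```

The job is handed in at about 26 s, with the bracket seated against the rail, still gripped and pressed. No verdict was reported.

**What I did**
- I pushed all three chips up the slope and off the top edge with the block in one pass, then set the block upright back in its original place and let it go.
- I gripped the bracket by its lug. The tool can only point straight down, so I let the bracket pivot in the jaws against the slope.
- I then loosened the jaws briefly so the base lay flat, gripped again and slid it down to the rail.

**Last checks**
- **Position:** the bracket origin is at about x = -19 mm (±1) on the face and within 1 mm of the centre line. It is square to the rail, with a gap under about 1 mm.
- **Flatness:** it was flat when released. The slide to the rail then followed the slope (6.6 mm along, 3.0 mm down, about 2.9 mm expected), so I take it as flush. I did not measure the final tilt.
- **Force:** the wrist read about 12 N pressing down, slightly above the 10 N asked for. The bracket's own weight comes on top, so the force on the table is about 15 N by my estimate.
- **Chips and bystanders:** all three chips lay on the bench behind the table in the last wrist view that showed them. I touched none of the bystanders on the way and did not re-measure them at the end.

**What disagreed**
- **Fingertips:** the wrist and side cameras put them about 34 mm behind the reported TCP, but the interface says 8 mm ahead. My first grasp therefore closed on nothing above the block, so I worked from the measured offset afterwards.
- **Height of the face:** contact came 1–2 mm lower than the cameras predicted, which is within their calibration.
- **Upper edge of the base:** two readings differed by 1.5 mm.

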